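# Pin up stone moulding segments in the assembling cradle

## Robot

A 7-joint arm with a two-finger parallel gripper is mounted at the origin on the work surface. World frame = base frame: x ahead of the robot, y to its left, z up, the work surface at z = 0. Lengths are in m, angles in rad, forces in N, time in s.
With the tool pointing down it reaches from about 0.4 to 0.85 m from the base axis. Payload 4.5 kg.
Tool frame: the origin (TCP) lies on the centre line of the jaws, within the pads' length; the fingertips stand 14 mm ahead of it and the grasp point (between the pads) lies 5 mm behind it (r.tcp_to_tips is the z of the fingertips in the tool frame, in m); z points along the fingers, y is the direction in which the jaws open and shut (so a half turn about z gives the same grasp; the last joint's range is limited). The gripper opens to 88 mm and grips with 3 to 60 N. Pads are 18 mm wide; open, the fingers measure 123 mm over their backs; the gripper's body (75 mm by 187 mm) begins 45 mm behind the grasp point.
Start: joints at [-1.269, 0.689, -0.195, 1.565, 0.157, 0.902, -0.215], TCP at [0.165, 0.603, 0.253] pointing down, gripper open.
Joint ranges: [-3.01, 3.01], [-0.46, 2.08], [-1.47, 1.51], [0.13, 2.56], [-1, 4.14], [0.04, 2.09], [-2.66, 2.66]. Speed limits (rad/s): [2.57, 2.57, 3.14, 3.14, 3.14, 3.14, 3.14].

## Interface

Orientations are given as a unit quaternion [x, y, z, w].
In Python, from plant import r, viewer gives the robot as it stands.
- The arm moves only by the shell command python3 -m inch 'ROWS' [FORCE]. ROWS is JSON, a list of rows, each a list of 3 entries, a list of its own where there are three numbers: the closure, from 0 (fully open) to 1 (shut), then the shift along the tool's x, y, z in cm, then the turn about the tool's z in degrees. In form: [[fingers, [x, y, z], yaw], ...]. A call has 1 to 20 rows; each row is the pose to reach, as a shift and turn from the pose commanded when the call began, along the tool's axes at that moment; what a row does not reach only later rows make up. A row lasts 1/10 s, in which the tool goes at most 50 mm and 8.59 degrees, less where a joint would pass 70% of its speed; a pose out of reach is approached as far as the arm can. A call with a gripper value outside its range is refused whole. The fingers move at their own pace and stop on an object; FORCE is the grip in N (left out, the last holds). Time passes only in rows, so rows that repeat a pose let the fingers close. It gives the time, the measured TCP pose, the force and the opening at its end, in the units of the state.
- r.get_state(): the state, without advancing time (a new reading comes with each control period).
- viewer.snapshot(name): name is "scene" or "top" or "wrist"; returns the picture (480x640x3 uint8, red, green, blue); there is no depth.
- viewer.camera_params(name): a dict with "intrinsics" (3x3 intrinsics, pixels), "world_to_cam" (4x4, takes a point from world to camera coordinates). Camera axes: x right, y up, looking along -z (the intrinsics and any distortion apply to the point x, -y, -z); pixel columns grow to the right and rows downward; lengths in m; the calibration is good to about 2 mm. A picture is of the moment at which its call begins: read the wrist's pose just before it. camera_params takes no time and is no camera call; for the wrist camera it gives the pose at the moment of the call.
- r.finish_job(): hands the job in, once; it reports no verdict.
Trained networks look in the newest picture that a camera, given by its name, has taken for a name from the list of things; names that differ only in an ending like _2 or _b are one class to them, and where a whole thing is asked for, a point or a joint stands for the part that bears it (a point fixed in the world has none). Each returns a list of dicts, best first, with "p" (0 to 1); they miss things now and then, are a little off and sometimes report something else, mostly with a low value. They report only what shows in the picture. A call takes as long as a camera call. They do not tell look-alikes from the thing itself.
- viewer.outline_of(camera, name): "pixels" (480x640 bool, what is visible of it) and "bbox" ([left, top, width, height] in pixels, round what is visible of it).
The state is a dict: "clock": time; "q": joint angles; "qd": joint speeds; "joint_torque": joint torques, N m; "tool_pos": TCP position; "eef_rot": TCP orientation; "contact_force": force on the tool from outside, world axes, zero at the start; "moment": the same for the moment, N m; "opening": opening from 0.0 (shut) to 1.0 (fully open).
Only numpy, scipy, OpenCV 4.12 (cv2) and the standard library are available. Lean on these libraries where they do the work, as an engineer would, in place of code of your own. Each camera call takes 0.05 s, during which the arm holds its last target.

## Task

Press the brass button on the low pin cabinet and let its drawer spring out freely with nothing in its way. Stand every loose drilled stone segment in the assembling cradle, between its rails and two steel cheeks, then push the steel pin from the drawer all the way through cheek, segments and far cheek until its collar sits against the cheek. Shut the empty drawer until it catches, and leave the other things on the bench where they are.

Things in the scene. Friction and masses are not known exactly. Their poses are not given: they have to be found in the camera images.
- cradle: Fixed assembling cradle: plywood base 100 (x) x 152 (y) x 14 mm high; two rails along y, 7 mm high on the base, inner faces at x = -32 and 32 mm, each 10 mm wide; upright steel cheeks across both ends, 72 mm wide (x), 12 mm thick, outer faces at y = -76 and 76 mm, top 56 mm above the bench, each with a 16 mm hole along y. Origin: centre of the underside; z up. +y points to the cabinet's side.
- cradle_axis (a point): Point midway between the cheeks on the line of their holes, 38 mm above the bench over the cradle's origin. Axes as the cradle's. Up to three segments stand in a row along y between the cheeks' inner faces (y = -64 and 64 mm), width across the rails. The bench beyond the +y cheek is free, for bringing in the pin.
- seg_a: Pale stone moulding segment, 0.25 kg, upright: block 60 (x) x 38 (y) x 36 mm high with flat sides, on top a 46 mm wide, 5 mm high step and a round bead along y, 48 mm high in all. An 18 mm bore runs through it along its y, axis 24 mm above the underside. Origin: centre of the underside; z up. Same after a half turn.
- seg_b: Pale stone moulding segment, 0.25 kg, upright: block 60 (x) x 38 (y) x 36 mm high with flat sides, on top a 46 mm wide, 5 mm high step and a round bead along y, 48 mm high in all. An 18 mm bore runs through it along its y, axis 24 mm above the underside. Origin: centre of the underside; z up. Same after a half turn.
- seg_c: Pale stone moulding segment, 0.25 kg, upright: block 60 (x) x 38 (y) x 36 mm high with flat sides, on top a 46 mm wide, 5 mm high step and a round bead along y, 48 mm high in all. An 18 mm bore runs through it along its y, axis 24 mm above the underside. Origin: centre of the underside; z up. Same after a half turn.
- pin: Steel pin with wooden handle, 210 mm long, 0.1 kg. Origin: on its axis at the collar's front face. From it a round 12 mm shank runs 152 mm to -y, then a 14 mm taper to a 5 mm tip. Collar, 25 mm across: y = 0 to 6 mm. Handle, a 20 x 20 mm square bar, faces square to x and z: y = 6 to 44 mm. Starts level in the shut drawer, z up, along the cabinet's y, handle to +y.
- pin_handle (a point): Middle of the pin's handle, on its axis, 25 mm behind the collar's front face (+y). Axes as the pin's. In the drawer the pin's axis is 42 mm above the bench, the handle on a 13 mm wide rest and the shank in two saddles; once the drawer is out, 50 mm free between axis and front panel, 80 mm to the cabinet.
- pin_mid (a point): Point on the pin's axis 76 mm ahead of the collar's front face (-y). It meets cradle_axis when the pin is fully home, the collar against the cheek. Axes as the pin's.
- cabinet: Low wooden pin cabinet fixed to the bench, 160 mm deep (x), 280 mm wide (y), 78 mm high; its front, with the one drawer, faces its -x, roughly towards the robot. Origin: centre of its underside; z up. The brass button is on its top.
- drawer (a joint): Opening of the drawer, m: 0 shut on its catch, 0.14 fully out (along the cabinet's -x), -0.004 at the stop behind the catch. Pressing the button lets a 2 to 4.5 N spring drive it fully out in about 1 s; it stays out. Pushed in to its stop (about 10 N) it catches by itself. Inside 252 mm wide, floor 14 mm above the bench, side walls to 48 mm, front panel 10 mm thick, to 67 mm.
- drawer_front (a point): Middle of the outer face of the drawer's dark wooden front panel (260 mm wide, 60 mm high), 45 mm above the bench; moves with the drawer. Axes as the cabinet's.
- latch (a joint): Travel of the brass push button, m: 0 up, 0.009 fully down; it springs back by itself. The catch lets go at about 0.006, at 5 N; fully down takes 7 N.
- latch_top (a point): Middle of the top face of the brass button (30 mm across), 92 mm above the bench when up, on the cabinet's top 10 mm behind its centre. It is pressed straight down.
- cork_block: Cork sanding block, 70 x 45 x 26 mm, on the bench between the segments and the drawer; leave alone. Origin under its middle.
- offcut: Rounded stone offcut without a bore, 68 mm across, 40 mm high, at the right of the bench; leave alone. Origin under its middle.
Things that resemble listed ones, but are neither listed nor needed, are in the scene too. What is shaped like the seg_c but green or red is not meant.

How it is judged:
On the way, in this order (a step that is already met when the one before it is completed fails the run):
1. the drawer has sprung fully out (value of joint drawer above 0.125 m), for 0.2 s.
2. all segments stand in the cradle and the pin is fully home through both cheeks (distance between pin_mid and cradle_axis below 0.008 m and angle between the y axis of pin and the y axis of cradle, either way round below 0.06 rad and x of seg_a in the frame of cradle between -0.005 and 0.005 m and y of seg_a in the frame of cradle between -0.048 and 0.048 m and z of seg_a in the frame of cradle between 0.01 and 0.019 m and angle between the y axis of each of seg_a, seg_b, seg_c and the y axis of cradle, either way round below 0.2 rad and angle between each of seg_a, seg_b, seg_c's own z axis and vertical below 0.12 rad and x of seg_b in the frame of cradle between -0.005 and 0.005 m and y of seg_b in the frame of cradle between -0.048 and 0.048 m and z of seg_b in the frame of cradle between 0.01 and 0.019 m and x of seg_c in the frame of cradle between -0.005 and 0.005 m and y of seg_c in the frame of cradle between -0.048 and 0.048 m and z of seg_c in the frame of cradle between 0.01 and 0.019 m), for 0.3 s.
At the end, for the whole second after the job is handed in: pin_mid within 8 mm of cradle_axis, pin along the cradle's y within 0.06 rad; every segment upright in the cradle (5 mm across, 48 mm along, bore within 0.2 rad, tilt under 0.12 rad, on the base); drawer below 6 mm on its catch, button up (below 3 mm); all at rest (all of step 2 and value of joint drawer below 0.006 m and value of joint latch below 0.003 m and linear speed of each of pin, seg_a, seg_b, seg_c below 0.02 m/s); the robot touches nothing.
It fails at once if robot in the way of the drawer as it springs out (velocity of joint drawer above 0.05 m/s and value of joint drawer between 0.015 and 0.115 m and contact force between any of the fingers, the arm and drawer above 4 N).
It fails at once if one of the other things on the bench moved by more than 50 mm (distance of any of cork_block, offcut from where it was at the start of the episode above 0.05 m).
Of seg_a, seg_b, seg_c only 2 to 3 are there at a start; the rules pass over those that are not, and their reading is None.
At some moment in a run one of seg_a, seg_b, seg_c may be knocked a few centimetres aside while the robot is not near it.
Once in a run the grip may slacken for a moment while it holds something.
It also fails if it takes over 208 s, if anything falls off the work surface, if the arm or the gripper's body presses on something with over 40 N, if the wrist force passes 120 N, or if a joint passes its speed limit or range.

## Working session

There is one attempt and no reset: what is moved stays moved. The work goes in short steps, Python scripts to look and compute and a shell command to move; the robot and the scene stay as the last step left them, time stands still between calls to the robot, and variables do not carry over. Pictures are saved under pics/ and viewed, and the job is handed in when it is done.

```bash
ls; mkdir -p pics; python3 - <<'E'
from plant import r, viewer
import cv2
s=r.get_state(); print(s)
for n in ("scene","top","wrist"):
    im=viewer.snapshot(n); cv2.imwrite(f"pics/{n}0.png",im[:,:,::-1])
    p=viewer.camera_params(n); print(n,p)
print(r.tcp_to_tips)
E
```

```text
pics
{'clock': 0.0, 'q': array([-1.2691752 ,  0.68999963, -0.19453139,  1.56636641,  0.15732102,
        0.90248382, -0.21513011]), 'qd': array([-0.00073023, -0.00021925, -0.00036189, -0.00133359, -0.00032485,
        0.00070114, -0.0004    ]), 'joint_torque': array([-6.25281627e-04, -5.27553713e+01, -1.26732621e+00, -1.53431797e+01,
       -5.26981009e-02,  6.30484748e-03,  1.67551598e-04]), 'tool_pos': array([0.16527285, 0.60211238, 0.25189473]), 'eef_rot': array([ 1.33469256e-01,  9.91052517e-01, -9.29233048e-04, -5.56069454e-05]), 'contact_force': array([ 0.36601867, -0.38229029, -0.19633596]), 'moment': array([-0.02369699,  0.04172187, -0.01346414]), 'opening': 0.9999546169993366}
scene {'intrinsics': array([[457.06526566,   0.        , 320.80969841],
       [  0.        , 457.06526566, 235.45830288],
       [  0.        ,   0.        ,   1.        ]]), 'world_to_cam': array([[-0.58462583,  0.81126264, -0.00809713,  0.29367902],
       [-0.64537679, -0.45898813,  0.61058881,  0.26365875],
       [ 0.49163141,  0.36219169,  0.79190639, -1.33958289],
       [ 0.        ,  0.      
[... 308 characters left out ...]
01987306,  0.11733417, -0.49588794],
       [-0.1171772 ,  0.00889101,  0.99307122, -1.1375517 ],
       [ 0.        ,  0.        ,  0.        ,  1.        ]])}
wrist {'intrinsics': array([[355.58348186,   0.        , 317.38246455],
       [  0.        , 355.58348186, 239.07231432],
       [  0.        ,   0.        ,   1.        ]]), 'world_to_cam': array([[ 2.64577053e-01,  9.64364129e-01, -9.00172479e-04,
        -6.24676813e-01],
       [-9.18761008e-01,  2.51781790e-01, -3.04112053e-01,
         4.15502294e-02],
       [-2.93048108e-01,  8.12881140e-02,  9.52635843e-01,
        -3.90359392e-01],
       [ 0.00000000e+00,  0.00000000e+00,  0.00000000e+00,
         1.00000000e+00]])}
0.014
```

View pics/top0.png

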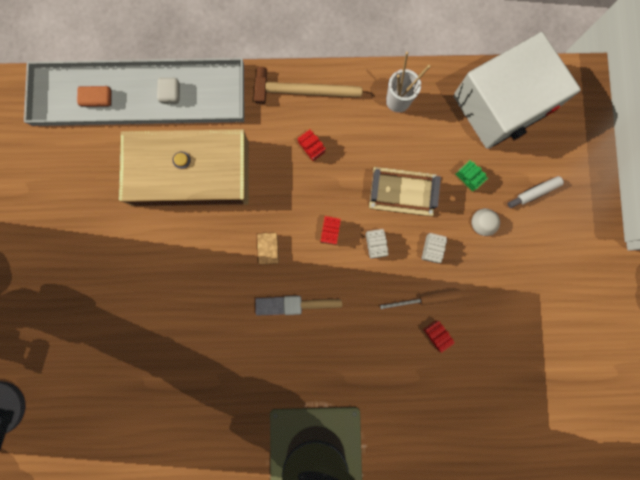

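View pics/scene0.png

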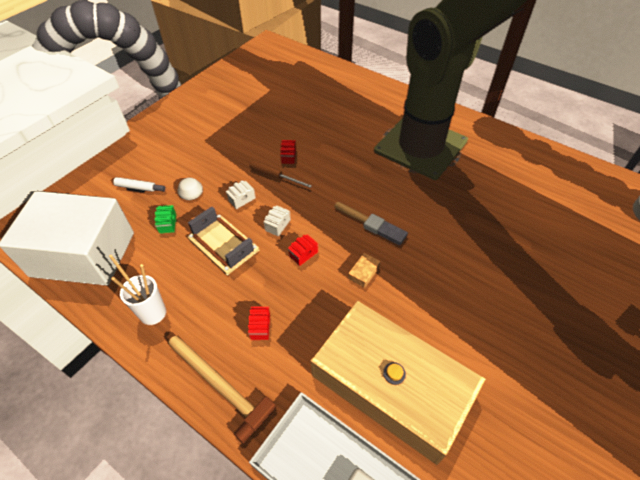

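```bash
cat > h.py <<'E'
import numpy as np, cv2
from plant import r, viewer
def P(cam): 
    p=viewer.camera_params(cam); return p["intrinsics"],p["world_to_cam"]
def proj(cam,X,kp=None):
    K,T=kp or P(cam); X=np.atleast_2d(X); c=X@T[:3,:3].T+T[:3,3]
    c=c*[1,-1,-1]; u=c@K.T; return u[:,:2]/u[:,2:]
def back(cam,uv,z,kp=None):
    K,T=kp or P(cam); uv=np.atleast_2d(uv).astype(float)
    d=np.c_[uv,np.ones(len(uv))]@np.linalg.inv(K).T*[1,-1,-1]
    R=T[:3,:3]; d=d@R; o=-R.T@T[:3,3]
    return o+d*((z-o[2])/d[:,2])[:,None]
def save(im,name,box=None,s=1):
    im=im[:,:,::-1]
    if box: l,t,w,h=box; im=im[t:t+h,l:l+w]
    if s!=1: im=cv2.resize(im,None,fx=s,fy=s,interpolation=cv2.INTER_CUBIC)
    cv2.imwrite(f"pics/{name}.png",im)
E
python3 - <<'E'
from h import *
im=viewer.snapshot("top"); save(im,"top_crop",(290,110,220,150),3.6)
s=viewer.snapshot("scene"); save(s,"scene_crop",(150,140,220,160),3.6)
for cam in ("top","scene"):
  for n in ("seg_a","cradle","cabinet","latch_top","cork_block","offcut","drawer_front"):
    for o in viewer.outline_of(cam,n):
        m=o["pixels"]; ys,xs=np.nonzero(m)
        print(cam,n,round(o["p"],2),o["bbox"],(round(xs.mean(),1),round(ys.mean(),1)))
        np.save(f"m_{cam}_{n}_{int(xs.mean())}.npy",m)
E
```

```text
top seg_a 0.94 [295.5, 131.4, 29.2, 29.8] (np.float64(311.1), np.float64(144.6))
top seg_a 0.8 [454.5, 156.8, 32.6, 35.6] (np.float64(471.2), np.float64(176.3))
top seg_a 0.76 [320.1, 215.4, 19.0, 33.1] (np.float64(329.8), np.float64(231.2))
top seg_a 0.73 [419.3, 236.2, 26.8, 26.8] (np.float64(434.0), np.float64(248.5))
top seg_a 0.66 [366.9, 235.0, 18.3, 21.8] (np.float64(376.0), np.float64(243.7))
top seg_a 0.63 [424.5, 321.0, 30.2, 33.3] (np.float64(438.4), np.float64(336.1))
top cradle 0.59 [370.8, 166.1, 71.4, 50.4] (np.float64(404.7), np.float64(191.7))
top cabinet 0.8 [117.2, 131.2, 131.7, 76.8] (np.float64(184.1), np.float64(168.1))
top cork_block 0.82 [259.1, 233.7, 19.4, 36.0] (np.float64(267.7), np.float64(248.8))
top offcut 0.64 [475.7, 207.4, 24.6, 28.9] (np.float64(485.5), np.float64(222.3))
top drawer_front 0.71 [127.4, 201.0, 118.2, 10.3] (np.float64(185.6), np.float64(202.6))
scene seg_a 0.96 [286.4, 234.1, 32.7, 32.1] (np.float64(302.5), np.float64(248.8))
scene seg_a 0.89 [223.5, 183.2, 30.0, 28.3] (np.float64(239.9), np.float64(193.7))
scene seg_a 0.82 [251.2, 306.5, 18.6, 31.8] (np.float64(258.7), np.float64(323.2))
scene seg_a 0.8 [152.6, 204.7, 23.0, 25.7] (np.float64(164.8), np.float64(218.6))
scene seg_a 0.68 [267.1, 204.9, 18.7, 31.5] (np.float64(276.0), np.float64(220.2))
scene seg_a 0.61 [277.4, 139.2, 19.5, 26.4] (np.float64(287.4), np.float64(151.5))
scene cradle 0.96 [187.5, 207.4, 69.7, 64.9] (np.float64(220.2), np.float64(240.6))
scene cabinet 0.65 [313.0, 301.5, 172.8, 159.4] (np.float64(397.2), np.float64(380.3))
scene latch_top 0.75 [383.6, 363.3, 15.3, 17.0] (np.float64(394.0), np.float64(371.9))
scene offcut 0.6 [174.8, 174.2, 26.6, 25.8] (np.float64(189.1), np.float64(188.7))
```

View pics/top_crop.png

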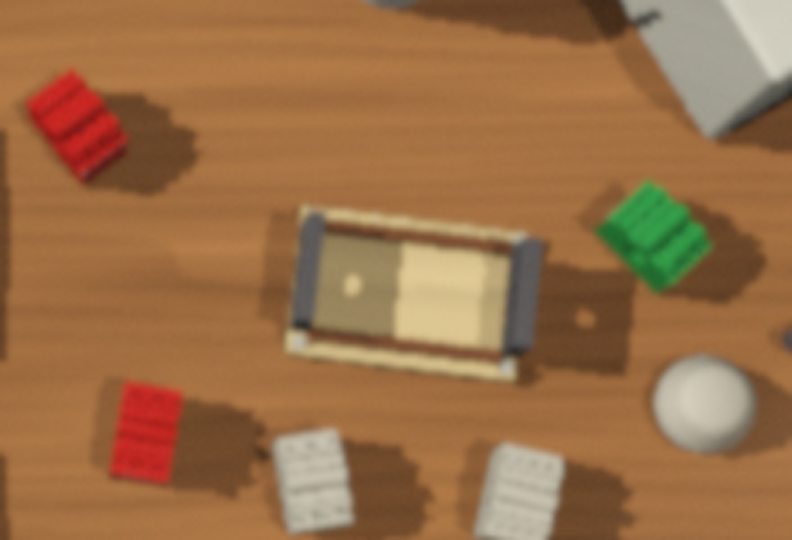

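View pics/scene_crop.png

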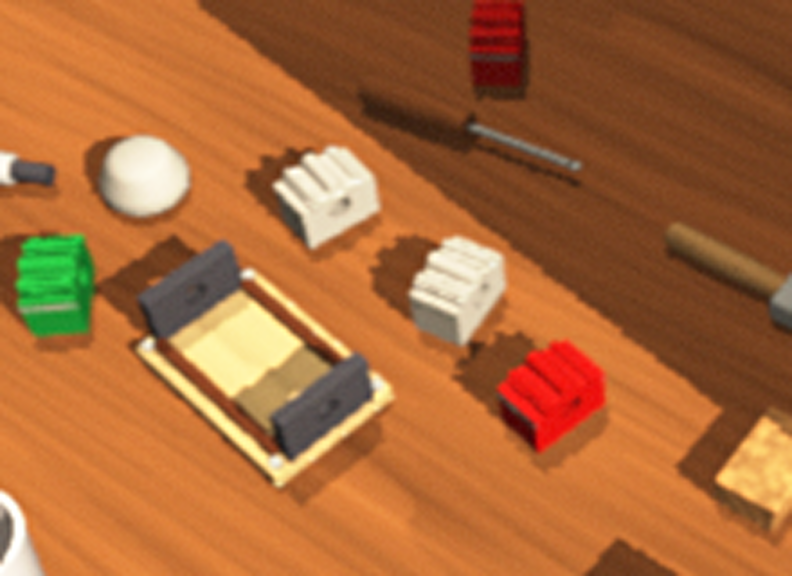

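```bash
cat >> h.py <<'E'
from scipy.optimize import minimize
def box(x0,x1,y0,y1,z0,z1): return np.array([[x,y,z] for x in(x0,x1) for y in(y0,y1) for z in(z0,z1)],float)
SEG=np.vstack([box(-.030,.030,-.019,.019,0,.036),box(-.023,.023,-.019,.019,.036,.041),box(-.006,.006,-.019,.019,.041,.048)])
CRA=np.vstack([box(-.05,.05,-.076,.076,0,.014),box(-.036,.036,-.076,.076,.014,.056)])
CAB=box(-.08,.08,-.14,.14,0,.078)
OFF=np.array([[.034*np.cos(a),.034*np.sin(a),z] for a in np.arange(0,6.28,.3) for z in (0,.02)]+[[0,0,.04]])
COR=box(-.035,.035,-.0225,.0225,0,.026)
def pts(M,p,z0=0):
    c,s=np.cos(p[2]),np.sin(p[2]); return M@np.array([[c,s,0],[-s,c,0],[0,0,1]])+[p[0],p[1],z0]
def hullmask(uv,S=4):
    m=np.zeros((480*S,640*S),np.uint8); h=cv2.convexHull((uv*S+S/2).astype(np.int32)); cv2.fillConvexPoly(m,h,1); return m
def fit(M,masks,p0,z0=0,S=4,step=(.01,.01,.15)):
    "masks: {cam:mask} or list of (kp,mask)"
    L=[(P(c),m) for c,m in masks.items()] if isinstance(masks,dict) else masks
    D=[]
    for kp,m in L:
        b=(cv2.resize(m.astype(np.float32),None,fx=S,fy=S,interpolation=cv2.INTER_LINEAR)>.5).astype(np.uint8); D.append((kp,b))
    def f(p):
        e=0
        for kp,b in D:
            h=hullmask(proj(None,pts(M,p,z0),kp),S); e+=1-(h&b).sum()/max(1,(h|b).sum())
        return e/len(D)
    best=None
    for dy in (0,.5,-.5):
        q=np.array(p0,float)+[0,0,dy]
        sim=np.vstack([q]+[q+np.eye(3)[i]*step[i] for i in range(3)])
        o=minimize(f,q,method="Nelder-Mead",options=dict(initial_simplex=sim,xatol=1e-4,fatol=1e-4,maxiter=150))
        if best is None or o.fun<best.fun: best=o
    return best.x,best.fun
E
python3 - <<'E'
from h import *
import glob
L=lambda c,n,x: np.load(f"m_{c}_{n}_{x}.npy")
def go(n,M,t,s,z,yaw):
    mt=L("top",n,t); ys,xs=np.nonzero(mt); b=back("top",[xs.mean(),ys.mean()],z)[0]
    d={"top":mt}
    if s: d["scene"]=L("scene",n,s)
    print(n,t,[ (np.round(fit(M,{k:d[k] for k in ks},[b[0],b[1],yaw])[0],4).tolist()) for ks in ([["top"],["scene"],["top","scene"]] if s else [["top"]])], fit(M,d,[b[0],b[1],yaw])[1])
go("cradle",CRA,404,220,.02,0)
go("cabinet",CAB,184,397,.05,0)
go("seg_a",SEG,376,275,.02,0)
go("seg_a",SEG,433,239,.02,0)
go("offcut",OFF,485,189,.02,0)
go("cork_block",COR,267,None,.02,0)
print(glob.glob("m_*"))
print(back("scene",[394,371.9],.092))
E
```

```text
cradle 404 [[0.6018, -0.2225, -0.1371], [0.603, -0.2243, -0.168], [0.6023, -0.2234, -0.1683]] 0.05269089265238447
cabinet 184 [[0.6592, 0.2891, 0.0002], [0.6614, 0.2881, -0.0059], [0.6604, 0.2883, -0.003]] 0.022157665227393264
seg_a 376 [[0.4758, -0.152, 0.1451], [0.478, -0.1543, 0.1795], [0.477, -0.1526, 0.1229]] 0.0787760747094351
seg_a 433 [[0.4627, -0.2873, -0.2739], [0.4641, -0.2882, -0.238], [0.4636, -0.2878, -0.2586]] 0.06608749135194569
offcut 485 [[0.5229, -0.4152, 0.6047], [0.5215, -0.4216, -0.3335], [0.5237, -0.419, 0.0169]] 0.15837263467879997
cork_block 267 [[0.4693, 0.1012, 0.0048]] 0.058784800601956344
['m_top_seg_a_438.npy', 'm_scene_seg_a_302.npy', 'm_scene_cradle_220.npy', 'm_top_seg_a_329.npy', 'm_top_seg_a_433.npy', 'm_top_cabinet_184.npy', 'm_scene_seg_a_164.npy', 'm_scene_seg_a_287.npy', 'm_scene_offcut_189.npy', 'm_scene_cabinet_397.npy', 'm_scene_latch_top_393.npy', 'm_top_cradle_404.npy', 'm_scene_seg_a_258.npy', 'm_scene_seg_a_275.npy', 'm_top_offcut_485.npy', 'm_top_cork_block_267.npy', 'm_scene_seg_a_239.npy', 'm_top_drawer_front_185.npy', 'm_top_seg_a_376.npy', 'm_top_seg_a_311.npy', 'm_top_seg_a_471.npy']
[[0.67435097 0.28882318 0.092     ]]
```

```bash
cat >> h.py <<'E'
from scipy.spatial.transform import Rotation as Ro
def to(x,y,z,yjaw=None):
    "shift in tool cm and yaw deg; yjaw: desired world angle (deg) of tool y axis (mod 180)"
    s=r.get_state(); R=Ro.from_quat(s["eef_rot"]).as_matrix()
    d=R.T@(np.array([x,y,z])-s["tool_pos"])*100
    cur=np.degrees(np.arctan2(R[1,1],R[0,1])); out=None
    if yjaw is not None:
        out=(yjaw-cur+90)%180-90; out=-out   # tool z down
    print("shift",np.round(d,2),"yaw",out,"cur jaw",round(cur,1),"q",np.round(s["q"],2),"t",round(s["clock"],1),"F",np.round(s["contact_force"],1),"pos",np.round(s["tool_pos"],4),"op",round(s["opening"],3))
E
python3 -c "
from h import *
to(.671,.288,.150)"
```

```text
shift [-57.09 -16.98  10.27] yaw None cur jaw 74.7 q [-1.27  0.69 -0.19  1.57  0.16  0.9  -0.22] t 0.9 F [ 0.4  0.2 -0.7] pos [0.1654 0.6028 0.2528] op 1.002
```

View pics/wrist0.png

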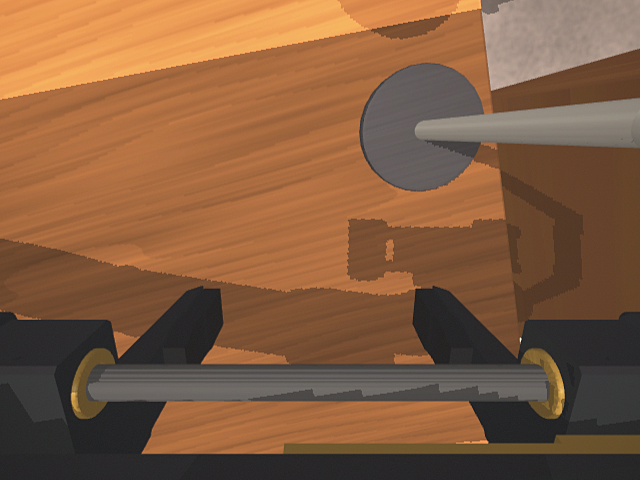

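```bash
python3 -m inch '[[1,[-10,-3,0],0],[1,[-20,-6,0],0],[1,[-30,-9,0],0],[1,[-40,-12,0],0],[1,[-50,-15,0],0],[1,[-57.1,-17,0],0],[1,[-57.1,-17,0],0],[1,[-57.1,-17,0],0],[1,[-57.1,-17,0],0],[1,[-57.1,-17,0],0],[1,[-57.1,-17,0],0],[1,[-57.1,-17,0],0],[1,[-57.1,-17,0],0],[1,[-57.1,-17,0],0],[1,[-57.1,-17,0],0]]' 20; python3 -c "
from h import *
to(.671,.288,.150)
s=viewer.snapshot('wrist'); save(s,'w1')
t=viewer.snapshot('top'); save(t,'t1')
print(proj('wrist',[[.671,.288,.092],[.674,.289,.092]]))
print(viewer.camera_params('wrist'))
for o in viewer.outline_of('wrist','latch_top'): 
  ys,xs=np.nonzero(o['pixels']); print(o['p'],xs.mean(),ys.mean(),back('wrist',[xs.mean(),ys.mean()],.092))
"
```

```text
clock: 2.45
tool_pos: [0.6696, 0.2894, 0.2526]
eef_rot: [0.132, 0.991, 0.001, -0.001]
contact_force: [1.0, -0.3, 0.2]
opening: 0.006
shift [-0.19 -0.1  10.26] yaw None cur jaw 74.8 q [-0.36  0.85 -0.24  1.19  0.2   1.12  0.69] t 2.5 F [ 1.  -0.3  0.2] pos [0.6696 0.2894 0.2526] op 0.006
[[315.25225045 225.44284107]
 [317.30228003 228.40959576]]
{'intrinsics': array([[355.58348186,   0.        , 317.38246455],
       [  0.        , 355.58348186, 239.07231432],
       [  0.        ,   0.        ,   1.        ]]), 'world_to_cam': array([[ 0.26172406,  0.96514191,  0.00126867, -0.45551339],
       [-0.91969525,  0.24979817, -0.30292163,  0.58468047],
       [-0.29267927,  0.07811509,  0.95301463, -0.21741496],
       [ 0.        ,  0.        ,  0.        ,  1.        ]])}
0.85 318.05919661733617 221.19767441860466 [[0.66828643 0.2910344  0.092     ]]
```

```bash
python3 -m inch '[[1,[-0.1,0,5],0],[1,[-0.1,0,10],0],[1,[-0.1,0,13.5],0],[1,[-0.1,0,14.2],0],[1,[-0.1,0,14.8],0],[1,[-0.1,0,15.3],0],[1,[-0.1,0,15.5],0],[1,[-0.1,0,15.5],0],[1,[-0.1,0,10],0],[1,[-0.1,0,5],0],[1,[-0.1,0,0],0],[1,[-0.1,0,0],0],[1,[-0.1,0,0],0],[1,[-0.1,0,0],0],[1,[-0.1,0,0],0],[1,[-0.1,0,0],0]]'; python3 -c "
from h import *
s=viewer.snapshot('wrist'); save(s,'w2')
t=viewer.snapshot('top'); save(t,'t2')
"
```

```text
clock: 4.2
tool_pos: [0.6713, 0.2871, 0.2509]
eef_rot: [0.133, 0.991, -0.001, -0.001]
contact_force: [0.9, -0.5, 0.2]
opening: 0.004
```

View pics/t2.png

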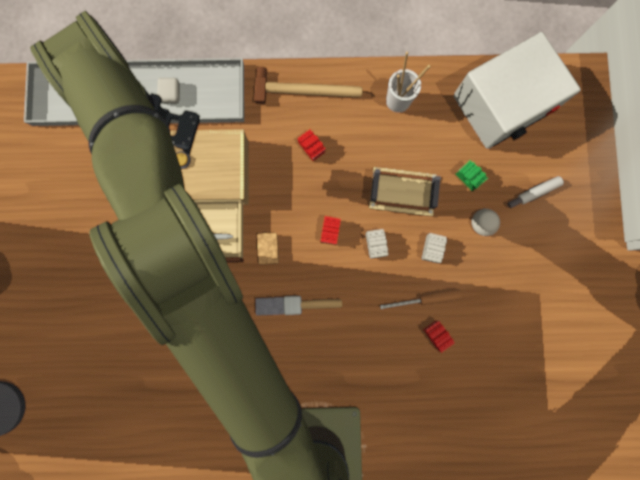

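View pics/w2.png

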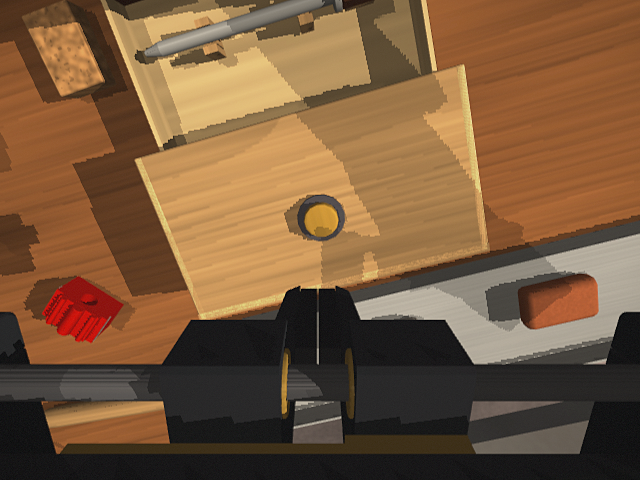

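```bash
python3 -c "
from h import *
to(.53,-.21,.37,0)"; python3 -m inch '[[0,[0,-5,-3],8],[0,[1,-10,-6],16],[0,[0,-15,-9],24],[0,[0,-20,-11.9],32],[0,[0,-25,-11.9],40],[0,[0,-30,-11.9],48],[0,[0,-35,-11.9],56],[0,[0,-40,-11.9],64],[0,[0,-45,-11.9],72],[0,[0.4,-51.7,-11.9],75],[0,[0.4,-51.7,-11.9],75],[0,[0.4,-51.7,-11.9],75],[0,[0.4,-51.7,-11.9],75],[0,[0.4,-51.7,-11.9],75],[0,[0.4,-51.7,-11.9],75]]'; python3 -c "
from h import *
to(.53,-.21,.37,0)
s=viewer.snapshot('wrist'); save(s,'w3')
kp=P('wrist')
np.save('kp3.npy',np.array([0]))
for n in ('seg_a','cradle'):
  for o in viewer.outline_of('wrist',n):
    ys,xs=np.nonzero(o['pixels']); b=back('wrist',[xs.mean(),ys.mean()],.02)[0]
    M=SEG if n=='seg_a' else CRA
    g=min((fit(M,[(kp,o['pixels'])],[b[0],b[1],y0]) for y0 in (0,)),key=lambda a:a[1])
    print(n,round(o['p'],2),xs.mean().round(),ys.mean().round(),np.round(g[0],4),round(g[1],3))
"
```

```text
shift [  0.52 -51.72 -11.79] yaw 74.6646233024156 cur jaw 74.7 q [-0.36  0.85 -0.24  1.19  0.2   1.13  0.69] t 4.3 F [-0.8  0.8  0.2] pos [0.6716 0.2873 0.2514] op 0.012
clock: 5.8
tool_pos: [0.5321, -0.208, 0.3715]
eef_rot: [0.708, 0.706, 0.0, -0.0]
contact_force: [0.4, -0.4, 0.4]
opening: 1.0
shift [-0.2  -0.21  0.15] yaw -0.14692288109195317 cur jaw -0.1 q [ 0.24  0.49  0.09  1.57 -0.05  1.08  0.34] t 5.8 F [ 0.4 -0.4  0.4] pos [ 0.5321 -0.208   0.3715] op 1.0
seg_a 0.87 298.0 52.0 [ 0.5091 -0.045  -0.2042] 0.069
seg_a 0.71 127.0 243.0 [ 0.2597 -0.2881  0.5823] 0.041
seg_a 0.7 274.0 145.0 [ 0.4756 -0.1528  0.1431] 0.03
seg_a 0.67 471.0 20.0 [ 0.7171 -0.0038  0.6374] 0.022
seg_a 0.66 268.0 242.0 [ 0.4623 -0.2865 -0.2351] 0.041
seg_a 0.63 386.0 304.0 [ 0.6338 -0.3838  0.7249] 0.032
cradle 0.88 367.0 196.0 [ 0.6014 -0.2216 -0.1417] 0.026
```

View pics/w3.png

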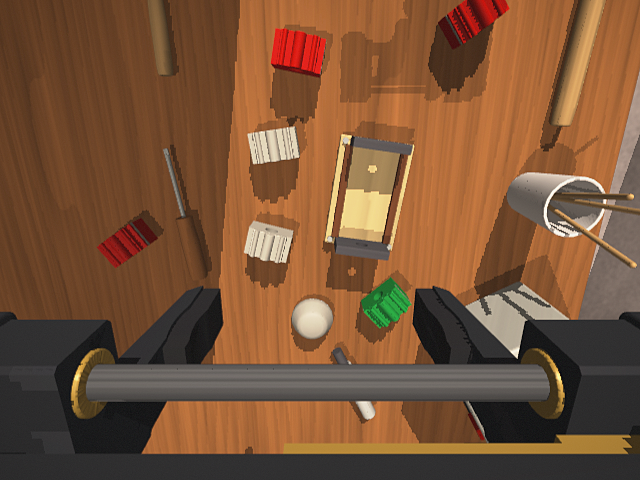

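```bash
cat >> h.py <<'E'
def wire(im,cam,p,s,l,t,kp=None):
    "draw cradle features on enlarged crop"
    def ln(a,b,c):
        uv=proj(cam,pts(np.array([a,b],float),p),kp); uv=(uv-[l,t]+.5)*s
        cv2.line(im,tuple(uv[0].astype(int)),tuple(uv[1].astype(int)),c,1)
    for z,X,Y,c in((.014,.05,.076,(0,0,255)),(.056,.036,.076,(0,255,0)),(.056,.036,.064,(255,255,0))):
        for a,b in(((-X,-Y),(X,-Y)),((X,-Y),(X,Y)),((X,Y),(-X,Y)),((-X,Y),(-X,-Y))):
            ln((*a,z),(*b,z),c)
    for x in (-.032,.032): ln((x,-.064,.021),(x,.064,.021),(255,0,255))
E
python3 - <<'E'
from h import *
im=viewer.snapshot("wrist")
l,t,w,h=310,115,120,160
for k,p in enumerate([(.6014,-.2216,-.1417),(.6014,-.2216,-.155)]):
    c=np.ascontiguousarray(cv2.resize(im[t:t+h,l:l+w,::-1],None,fx=3.7,fy=3.7,interpolation=cv2.INTER_CUBIC))
    wire(c,"wrist",p,3.7,l,t); 
    if k==0: a=c
cv2.imwrite("pics/wire1.png",np.hstack([a[:,:399],c[:,:399]]))
E
```

```text
(no output)
```

View pics/wire1.png

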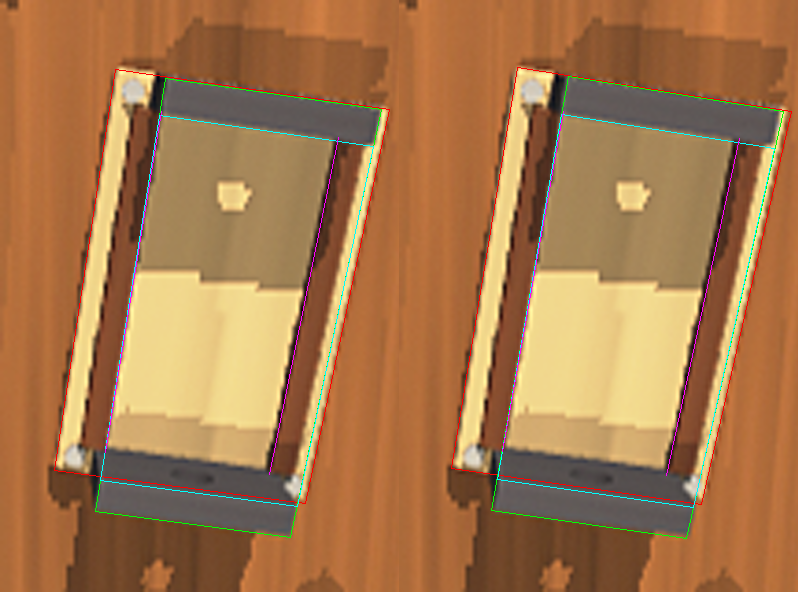

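```bash
python3 -c "
from h import *
to(.4756,-.1527,.10,8.2)"
```

```text
shift [ 5.61 -5.63 27.16] yaw -8.444100517771275 cur jaw -0.2 q [ 0.24  0.49  0.09  1.57 -0.05  1.08  0.34] t 6.0 F [0.5 0.9 0.6] pos [ 0.5317 -0.2091  0.3716] op 0.999
```

```bash
python3 -m inch '[[0,[2,-2,4.5],-4],[0,[4,-4,9],-8.4],[0,[5.6,-5.6,14],-8.4],[0,[5.6,-5.6,19],-8.4],[0,[5.6,-5.6,24],-8.4],[0,[5.6,-5.6,27.2],-8.4],[0,[5.6,-5.6,27.2],-8.4],[0,[5.6,-5.6,27.2],-8.4]]'; python3 -c "
from h import *
to(.4756,-.1527,.026,8.2)
s=viewer.snapshot('wrist'); save(s,'w4')
kp=P('wrist')
for o in viewer.outline_of('wrist','seg_a'):
    ys,xs=np.nonzero(o['pixels']); b=back('wrist',[xs.mean(),ys.mean()],.02)[0]
    g=fit(SEG,[(kp,o['pixels'])],[b[0],b[1],.14])
    print(round(o['p'],2),xs.mean().round(),ys.mean().round(),np.round(g[0],4),round(g[1],3))
"
```

```text
clock: 6.8
tool_pos: [0.4758, -0.1536, 0.1]
eef_rot: [0.656, 0.755, -0.0, -0.0]
contact_force: [-0.1, -0.4, 0.8]
opening: 0.997
shift [ 0.09 -0.01  7.4 ] yaw -0.1277363408702712 cur jaw 8.1 q [ 0.21  0.79  0.01  2.06 -0.03  0.29  0.39] t 6.8 F [-0.1 -0.4  0.8] pos [ 0.4758 -0.1536  0.1   ] op 0.997
0.93 317.0 257.0 [ 0.4768 -0.1528  0.1409] 0.03
0.82 273.0 426.0 [ 0.4636 -0.2877  0.886 ] 0.414
0.56 411.0 74.0 [ 0.5107 -0.0451 -0.1932] 0.026
```

View pics/w4.png

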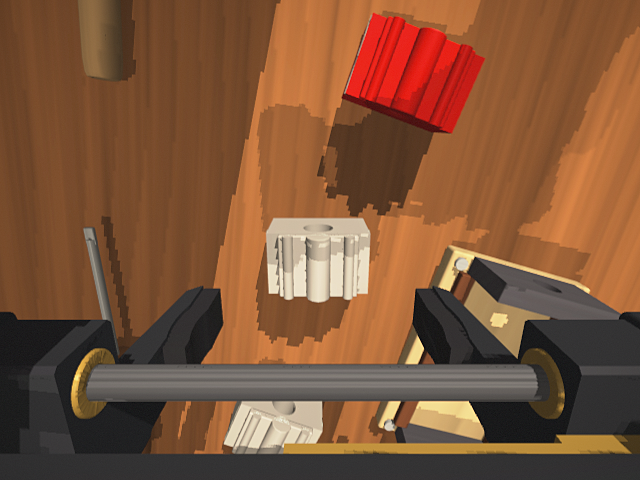

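```bash
python3 -m inch '[[0,[0.1,0.1,4],0],[0,[0.1,0.1,7.4],0],[0,[0.1,0.1,7.4],0],[1,[0.1,0.1,7.4],0],[1,[0.1,0.1,7.4],0],[1,[0.1,0.1,7.4],0],[1,[0.1,0.1,7.4],0],[1,[0.1,0.1,7.4],0],[1,[0.1,0.1,7.4],0],[1,[0.1,0.1,3],0],[1,[0.1,0.1,-2],0],[1,[0.1,0.1,-3],0],[1,[0.1,0.1,-3],0]]' 30; python3 -c "
from h import *
p=(.6014,-.2216,-.1417)
print(pts(np.array([[0,.03,0],[0,-.03,0]]),p))
q=pts(np.array([[0,.027,0]]),p)[0]
to(q[0],q[1],.13,-8.1)
s=viewer.snapshot('wrist'); save(s,'w5')
"
```

```text
clock: 8.2
tool_pos: [0.4776, -0.1529, 0.1315]
eef_rot: [0.656, 0.755, 0.001, 0.002]
contact_force: [0.1, 0.5, -4.1]
opening: 0.677
[[ 0.60563679 -0.19190068  0.        ]
 [ 0.59716321 -0.25129932  0.        ]]
shift [-5.95 12.05  0.2 ] yaw 16.154533959335623 cur jaw 8.1 q [ 0.21  0.73  0.02  2.05 -0.03  0.36  0.39] t 8.2 F [ 0.1  0.5 -4.1] pos [ 0.4776 -0.1529  0.1315] op 0.677
```

View pics/w5.png

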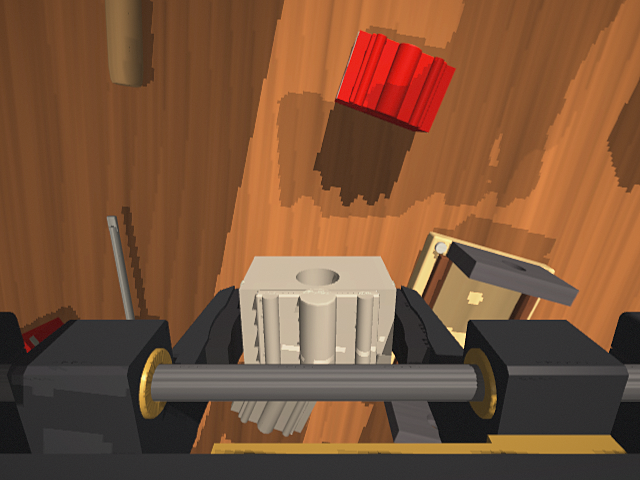

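```bash
python3 -m inch '[[1,[-2,4,0],6],[1,[-4,8,0],12],[1,[-5.95,12.05,0],16.1],[1,[-5.95,12.05,0],16.1],[1,[-5.95,12.05,0],16.1],[1,[-5.95,12.05,0],16.1]]'; python3 -c "
from h import *
p=(.6014,-.2216,-.1417)
q=pts(np.array([[0,.027,0]]),p)[0]
to(q[0],q[1],.042,-8.1)
s=viewer.snapshot('wrist'); save(s,'w6')
"
```

```text
clock: 8.85
tool_pos: [0.6015, -0.1938, 0.1274]
eef_rot: [0.755, 0.656, -0.002, -0.002]
contact_force: [-0.0, 0.2, -3.2]
opening: 0.677
shift [-0.06  0.43  8.54] yaw 0.07795887577860583 cur jaw -8.0 q [ 0.18  0.86  0.11  1.65 -0.14  0.65  0.22] t 8.8 F [-0.   0.2 -3.2] pos [ 0.6015 -0.1938  0.1274] op 0.677
```

View pics/w6.png

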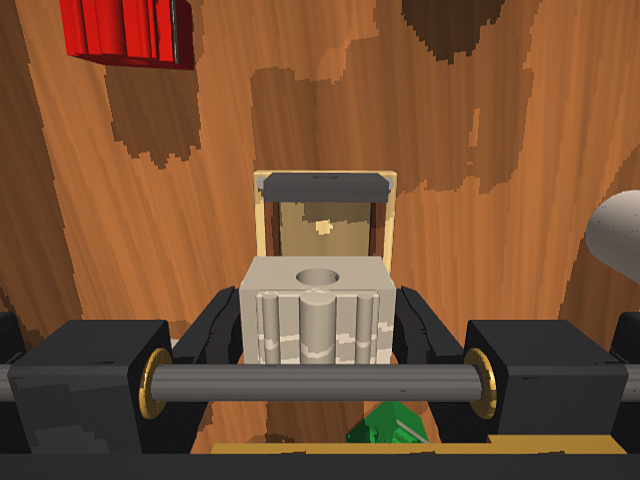

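```bash
python3 -m inch '[[1,[0,0.4,0],0],[1,[0,0.4,2],0],[1,[0,0.4,4],0],[1,[0,0.4,5],0],[1,[0,0.4,5],0],[1,[0,0.4,5],0]]'; python3 -c "
from h import *
p=(.6014,-.2216,-.1417)
q=pts(np.array([[0,.027,0]]),p)[0]
to(q[0],q[1],.042,-8.1)
s=viewer.snapshot('wrist'); save(s,'w7')
"
```

```text
clock: 9.5
tool_pos: [0.6084, -0.1953, 0.0801]
eef_rot: [0.755, 0.656, 0.0, 0.0]
contact_force: [-0.2, -0.3, -2.9]
opening: 0.682
shift [-0.   -0.32  3.81] yaw 0.05729044508652237 cur jaw -8.0 q [ 0.19  0.94  0.1   1.65 -0.14  0.57  0.22] t 9.5 F [-0.2 -0.3 -2.9] pos [ 0.6084 -0.1953  0.0801] op 0.682
```

View pics/w7.png

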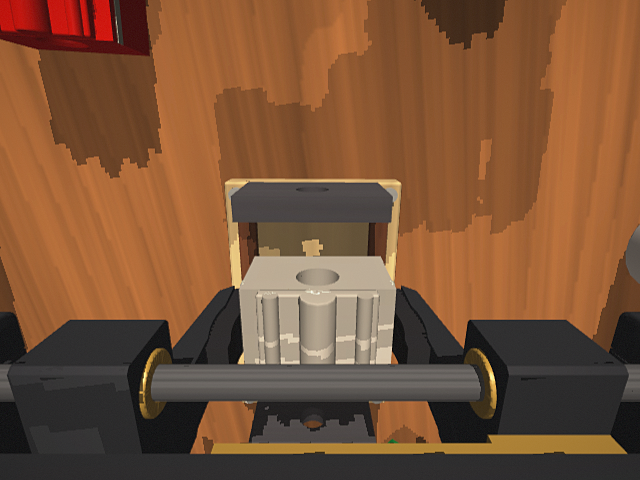

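```bash
python3 -m inch '[[1,[0,-0.3,0],0],[1,[0,-0.3,0],0],[1,[0,-0.3,0],0],[1,[0,-0.3,0],0],[1,[0,-0.3,0],0],[1,[0,-0.3,0],0]]'; python3 -c "
from h import *
p=(.6014,-.2216,-.1417)
q=pts(np.array([[0,.027,0]]),p)[0]
to(q[0],q[1],.042,-8.1)
s=viewer.snapshot('wrist'); save(s,'w8',(200,160,240,160),3)
to(q[0],q[1],.042,-8.1)
"
```

```text
clock: 10.15
tool_pos: [0.6052, -0.1947, 0.0797]
eef_rot: [0.755, 0.656, 0.0, -0.0]
contact_force: [-0.3, 0.3, -2.5]
opening: 0.674
shift [-0.01  0.    3.77] yaw 0.05811124489495967 cur jaw -8.0 q [ 0.19  0.93  0.09  1.66 -0.14  0.56  0.23] t 10.2 F [-0.3  0.3 -2.5] pos [ 0.6052 -0.1947  0.0797] op 0.674
shift [-0.01  0.    3.77] yaw 0.05804298761606219 cur jaw -8.0 q [ 0.19  0.93  0.09  1.66 -0.14  0.56  0.23] t 10.2 F [ 0.6  0.4 -2.7] pos [ 0.6052 -0.1947  0.0797] op 0.677
```

View pics/w8.png

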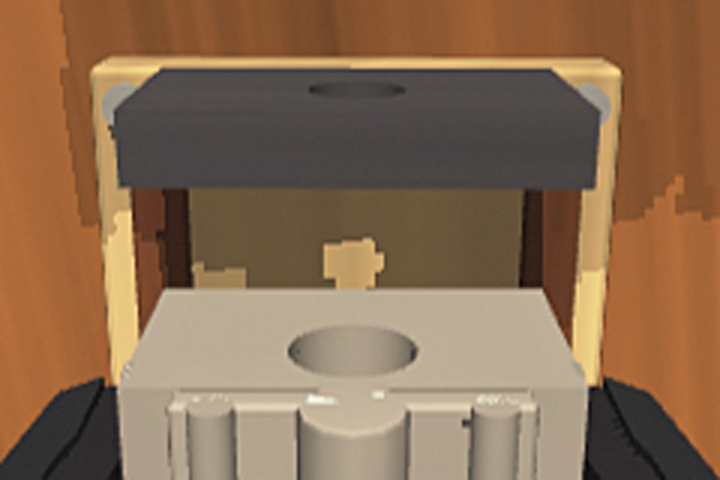

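```bash
python3 -m inch '[[1,[0,0.06,0.8],0],[1,[0,0.06,1.6],0],[1,[0,0.06,2.4],0],[1,[0,0.06,3.0],0],[1,[0,0.06,3.4],0],[1,[0,0.06,3.7],0],[1,[0,0.06,3.9],0],[1,[0,0.06,3.9],0],[1,[0,0.06,3.9],0]]'; python3 -c "
from h import *
p=(.6014,-.2216,-.1417)
q=pts(np.array([[0,.027,0]]),p)[0]
to(q[0],q[1],.042,-8.1)
s=viewer.snapshot('wrist'); save(s,'w9')
"
```

```text
clock: 11.1
tool_pos: [0.6057, -0.1948, 0.0413]
eef_rot: [0.755, 0.656, 0.0, -0.0]
contact_force: [-1.9, 0.8, 3.9]
opening: 0.677
shift [-0.01 -0.05 -0.07] yaw 0.05108248342612853 cur jaw -8.0 q [ 0.19  0.99  0.08  1.66 -0.15  0.5   0.23] t 11.1 F [-1.9  0.8  3.9] pos [ 0.6057 -0.1948  0.0413] op 0.677
```

View pics/w9.png

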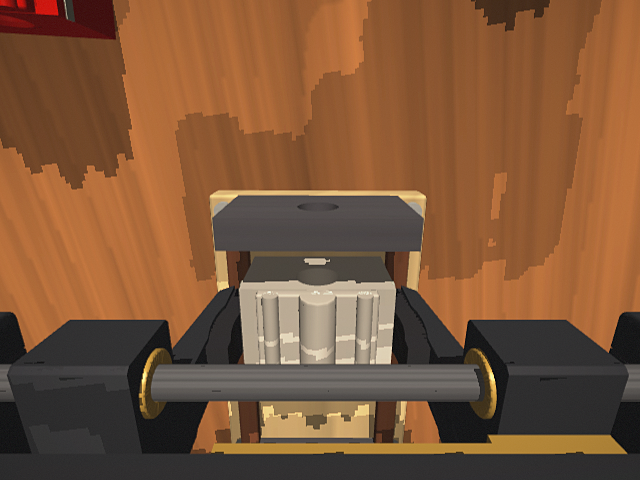

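```bash
python3 -m inch '[[0,[0,0,0],0],[0,[0,0,0],0],[0,[0,0,0],0],[0,[0,0,0],0],[0,[0,0,-3],0],[0,[0,0,-8],0],[0,[0,0,-8],0],[0,[0,0,-8],0],[0,[0,0,-8],0]]'; python3 -c "
from h import *
to(.4625,-.287,.12,-13.7)
s=viewer.snapshot('wrist'); save(s,'w10')
"
```

```text
clock: 12.05
tool_pos: [0.605, -0.1944, 0.1197]
eef_rot: [0.755, 0.656, -0.0, -0.001]
contact_force: [-1.2, -0.4, 0.1]
opening: 1.002
shift [-1.116e+01 -1.281e+01 -1.000e-02] yaw 5.664309888873149 cur jaw -8.0 q [ 0.18  0.88  0.11  1.64 -0.14  0.63  0.22] t 12.1 F [-1.2 -0.4  0.1] pos [ 0.605  -0.1944  0.1197] op 1.002
```

View pics/w10.png

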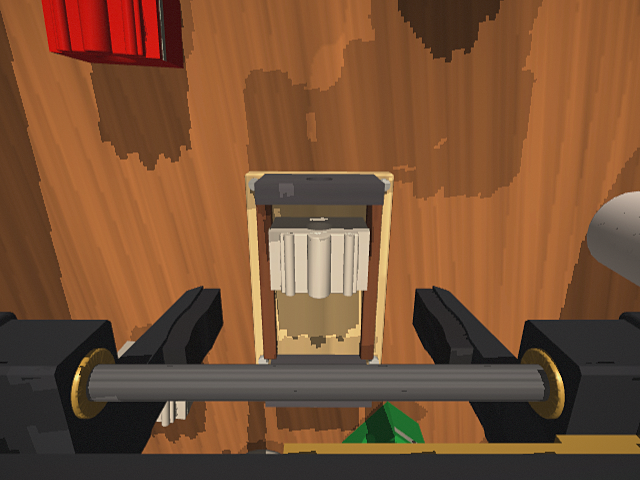

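```bash
python3 -m inch '[[0,[-3.5,-4,0],2],[0,[-7,-8,0],4],[0,[-11.2,-12.8,0],5.7],[0,[-11.2,-12.8,0],5.7],[0,[-11.2,-12.8,0],5.7],[0,[-11.2,-12.8,0],5.7],[0,[-11.2,-12.8,0],5.7],[0,[-11.2,-12.8,0],5.7]]'; python3 -c "
from h import *
to(.4625,-.287,.026,-13.7)
s=viewer.snapshot('wrist'); save(s,'w11')
kp=P('wrist')
for o in viewer.outline_of('wrist','seg_a'):
    ys,xs=np.nonzero(o['pixels']); b=back('wrist',[xs.mean(),ys.mean()],.02)[0]
    g=fit(SEG,[(kp,o['pixels'])],[b[0],b[1],-.2])
    print(round(o['p'],2),xs.mean().round(),ys.mean().round(),np.round(g[0],4),round(g[1],3))
"
```

```text
clock: 12.9
tool_pos: [0.465, -0.2863, 0.1203]
eef_rot: [0.786, 0.619, 0.001, -0.0]
contact_force: [0.5, -0.7, 0.6]
opening: 0.998
shift [-0.13 -0.24  9.43] yaw 0.13097368394230102 cur jaw -13.6 q [ 0.42  0.79  0.08  1.92 -0.13  0.43  0.36] t 12.9 F [ 0.5 -0.7  0.6] pos [ 0.465  -0.2863  0.1203] op 0.998
0.88 53.0 293.0 [ 0.2571 -0.2785  0.2082] 0.309
0.86 531.0 41.0 [ 0.6123 -0.1938 -0.1609] 0.068
0.78 314.0 249.0 [ 0.4621 -0.2862 -0.26  ] 0.05
0.62 573.0 299.0 [ 0.6445 -0.3758 -0.7179] 0.462
0.5 495.0 142.0 [ 0.6041 -0.2457 -1.7628] 0.618
```

View pics/w11.png

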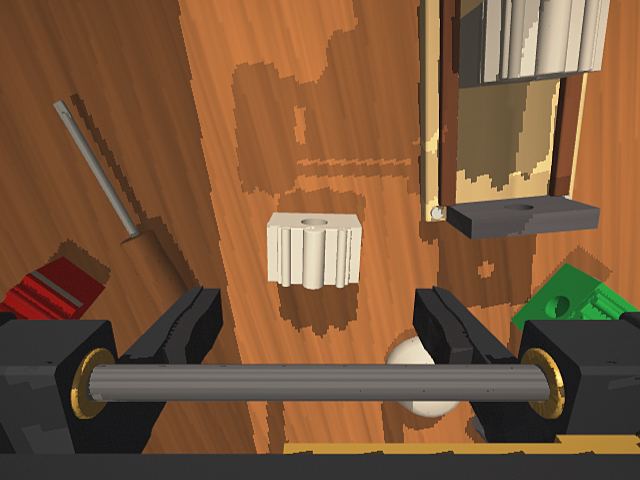

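```bash
python3 -m inch '[[0,[0,-0.2,4.7],1],[0,[0,-0.2,9.4],1],[0,[0,-0.2,9.4],1],[0,[0,-0.2,9.4],1],[1,[0,-0.2,9.4],1],[1,[0,-0.2,9.4],1],[1,[0,-0.2,9.4],1],[1,[0,-0.2,9.4],1],[1,[0,-0.2,9.4],1],[1,[0,-0.2,9.4],1],[1,[0,-0.2,5],1],[1,[0,-0.2,0],1],[1,[0,-0.2,-0.5],1],[1,[0,-0.2,-0.5],1],[1,[0,-0.2,-0.5],1]]' 30; python3 -c "
from h import *
p=(.6014,-.2216,-.1417)
q=pts(np.array([[0.0006,-.03,0]]),p)[0]
to(q[0],q[1],.12,-8.1)
s=viewer.snapshot('wrist'); save(s,'w12')
"
```

```text
clock: 14.5
tool_pos: [0.4606, -0.2866, 0.1247]
eef_rot: [0.792, 0.611, -0.0, -0.001]
contact_force: [-0.5, 1.0, -3.6]
opening: 0.675
shift [ 6.9  12.37  0.45] yaw -6.6259529451329655 cur jaw -14.7 q [ 0.42  0.78  0.08  1.93 -0.14  0.44  0.35] t 14.5 F [-0.5  1.  -3.6] pos [ 0.4606 -0.2866  0.1247] op 0.675
```

View pics/w12.png

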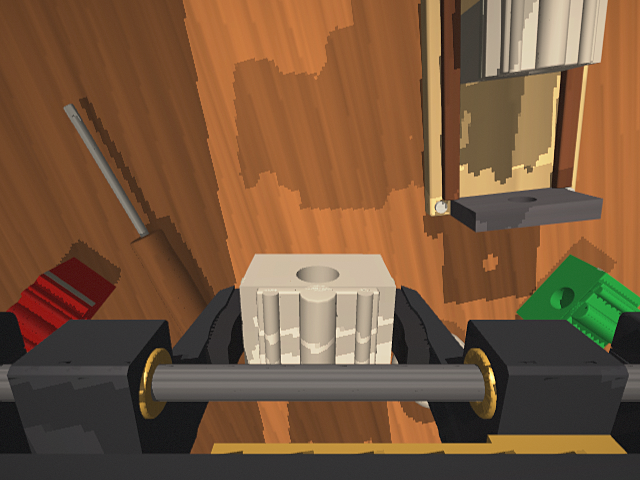

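```bash
python3 -m inch '[[1,[2.3,4,0],-2],[1,[4.6,8,0],-4],[1,[6.9,12.4,0],-6.6],[1,[6.9,12.4,0],-6.6],[1,[6.9,12.4,0],-6.6],[1,[6.9,12.4,0],-6.6],[1,[6.9,12.4,0],-6.6],[1,[6.9,12.4,0],-6.6],[1,[6.9,12.4,2],-6.6],[1,[6.9,12.4,4],-6.6],[1,[6.9,12.4,4],-6.6],[1,[6.9,12.4,4],-6.6],[1,[6.9,12.4,4],-6.6],[1,[6.9,12.4,4],-6.6]]'; python3 -c "
from h import *
p=(.6014,-.2216,-.1417)
q=pts(np.array([[0.0006,-.03,0]]),p)[0]
to(q[0],q[1],.042,-8.1)
s=viewer.snapshot('wrist'); save(s,'w13')
"
```

```text
clock: 15.95
tool_pos: [0.5995, -0.2526, 0.0869]
eef_rot: [0.756, 0.655, 0.0, 0.001]
contact_force: [0.4, 0.1, -1.5]
opening: 0.678
shift [ 0.09 -0.2   4.48] yaw -0.05305627928574097 cur jaw -8.2 q [ 0.28  0.94  0.09  1.61 -0.13  0.6   0.3 ] t 15.9 F [ 0.4  0.1 -1.5] pos [ 0.5995 -0.2526  0.0869] op 0.678
```

View pics/w13.png

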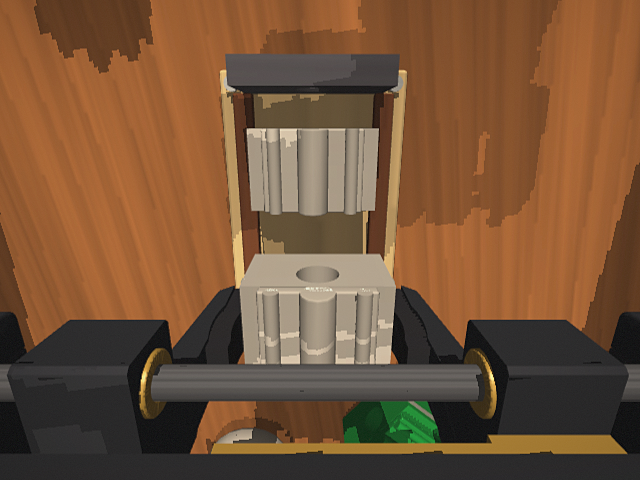

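```bash
python3 -m inch '[[1,[0.1,-0.2,0],0],[1,[0.1,-0.2,0],0],[1,[0.1,-0.2,0.8],0],[1,[0.1,-0.2,1.6],0],[1,[0.1,-0.2,2.4],0],[1,[0.1,-0.2,3.2],0],[1,[0.1,-0.2,3.8],0],[1,[0.1,-0.2,4.2],0],[1,[0.1,-0.2,4.6],0],[1,[0.1,-0.2,4.6],0],[1,[0.1,-0.2,4.6],0]]'; python3 -c "
from h import *
p=(.6014,-.2216,-.1417)
q=pts(np.array([[0.0006,-.03,0]]),p)[0]
to(q[0],q[1],.042,-8.1)
s=viewer.snapshot('wrist'); save(s,'w14')
"
```

```text
clock: 17.1
tool_pos: [0.5967, -0.2508, 0.0422]
eef_rot: [0.756, 0.655, -0.0, -0.0]
contact_force: [-6.1, 1.9, 14.9]
opening: 0.68
shift [-0.04  0.12  0.02] yaw -0.06107828907194346 cur jaw -8.2 q [ 0.28  1.    0.08  1.62 -0.13  0.52  0.3 ] t 17.1 F [-6.1  1.9 14.9] pos [ 0.5967 -0.2508  0.0422] op 0.68
```

View pics/w14.png

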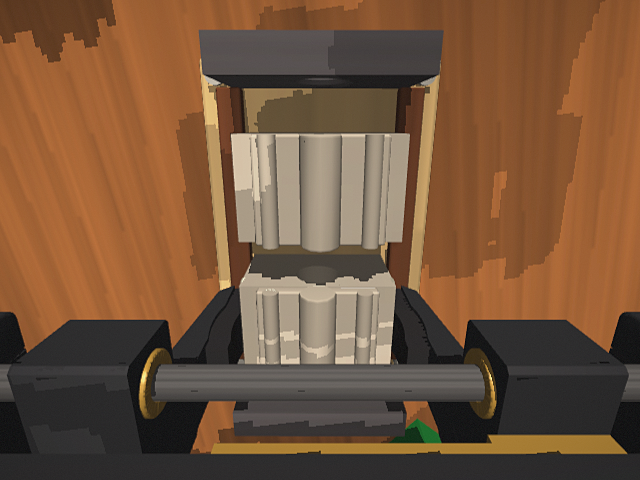

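```bash
python3 -m inch '[[0,[0,0,-0.2],0],[0,[0,0,-0.2],0],[0,[0,0,-0.2],0],[0,[0,0,-0.2],0],[0,[0,0,-0.2],0],[0,[0,0,-3],0],[0,[0,0,-8],0],[0,[-5,0,-13],0],[0,[-8,0,-16],0],[0,[-8,0,-16],0],[0,[-8,0,-16],0],[0,[-8,0,-16],0],[0,[-8,0,-16],0]]'; python3 -c "
from h import *
to(.6,.1,.3)
s=viewer.snapshot('wrist'); save(s,'w15')
kp=P('wrist')
for n in ('seg_a','cradle'):
  for o in viewer.outline_of('wrist',n):
    ys,xs=np.nonzero(o['pixels']); b=back('wrist',[xs.mean(),ys.mean()],.034)[0]
    M=SEG if n=='seg_a' else CRA
    g=fit(M,[(kp,o['pixels'])],[b[0],b[1],-.14],z0=.014 if n=='seg_a' else 0)
    print(n,round(o['p'],2),xs.mean().round(),ys.mean().round(),np.round(g[0],4),round(g[1],3))
"
```

```text
clock: 18.45
tool_pos: [0.5856, -0.327, 0.1975]
eef_rot: [0.755, 0.656, 0.0, -0.002]
contact_force: [-0.4, 0.5, -1.1]
opening: 0.996
shift [ 42.52  -4.54 -10.09] yaw None cur jaw -8.0 q [ 0.39  0.82  0.1   1.47 -0.1   0.86  0.38] t 18.4 F [-0.4  0.5 -1.1] pos [ 0.5856 -0.327   0.1975] op 0.996
seg_a 0.64 379.0 272.0 [ 0.6316 -0.3774  0.6737] 0.099
seg_a 0.6 319.0 126.0 [ 0.5969 -0.2496 -0.1494] 0.023
cradle 0.92 320.0 103.0 [ 0.6018 -0.2211 -0.1412] 0.458
```

View pics/w15.png

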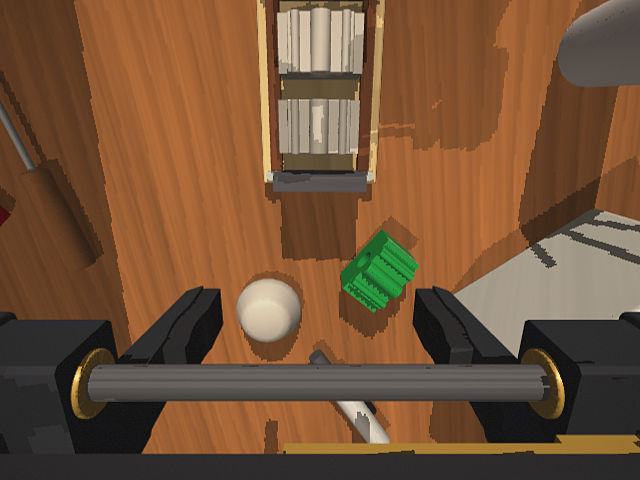

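```bash
python3 -c "
from h import *
to(.5,.27,.28,0)"; python3 -m inch '[[0,[5,-1,-4],0],[0,[10,-2,-8],0],[0,[15,-4,-8],0],[0,[20,-6,-8],0],[0,[25,-8,-8],0],[0,[30,-10,-8],0],[0,[35,-12,-8],-2],[0,[40,-14,-8],-4],[0,[45,-15.5,-8],-6],[0,[50,-16.5,-8],-8],[0,[55,-16.8,-8],-8],[0,[60.5,-16.8,-8],-8],[0,[60.5,-16.8,-8],-8],[0,[60.5,-16.8,-8],-8],[0,[60.5,-16.8,-8],-8],[0,[60.5,-16.8,-8],-8],[0,[60.5,-16.8,-8],-8],[0,[60.5,-16.8,-8],-8]]'; python3 -c "
from h import *
to(.5,.27,.28,0)
s=viewer.snapshot('wrist'); save(s,'w16')
"
```

```text
shift [ 58.05 -16.86  -8.04] yaw -8.0268188410043 cur jaw -8.0 q [ 0.39  0.82  0.1   1.47 -0.1   0.86  0.38] t 18.6 F [-0.1 -0.1  0.5] pos [ 0.5857 -0.3282  0.1983] op 1.0
clock: 20.4
tool_pos: [0.5055, 0.2908, 0.2799]
eef_rot: [0.709, 0.705, -0.0, 0.0]
contact_force: [1.1, -0.0, -0.8]
opening: 1.0
shift [-2.09 -0.53 -0.01] yaw -0.29222754721845945 cur jaw -0.3 q [-0.68  0.6   0.13  1.67 -0.1   0.87 -0.51] t 20.4 F [ 1.1 -0.  -0.8] pos [0.5055 0.2908 0.2799] op 1.0
```

View pics/w16.png

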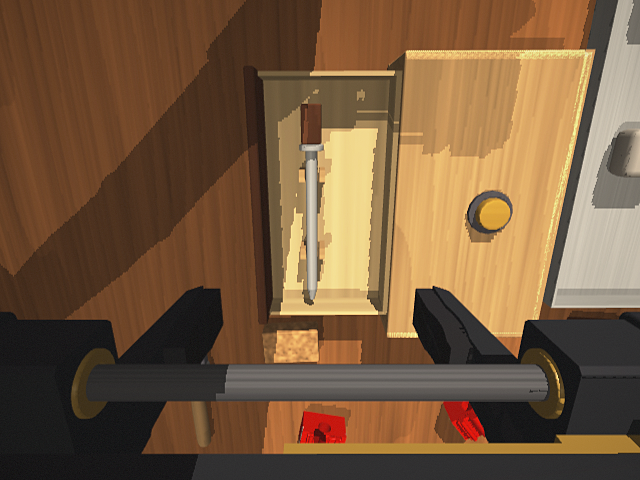

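```bash
python3 -c "
from h import *
print(back('wrist',[[312,148],[310,300],[311,200]],.042),back('wrist',[[301,104],[322,104],[311,122],[321,142]],.052))
for o in viewer.outline_of('wrist','pin')[:2]:
  m=o['pixels']; ys,xs=np.nonzero(m); print(o['p'],o['bbox'])
  for y in (115,125,135,160,200,240,280): print(y,xs[ys==y].min() if (ys==y).any() else None, xs[ys==y].max() if (ys==y).any() else None)
im=viewer.snapshot('wrist'); save(im,'w17',(250,60,160,250),2.4)
"
```

```text
[[0.50013811 0.34898409 0.042     ]
 [0.49623862 0.17870429 0.042     ]
 [0.49858678 0.29578383 0.042     ]] [[0.49024769 0.39005146 0.052     ]
 [0.5101362  0.38995725 0.052     ]
 [0.49955334 0.37381409 0.052     ]
 [0.50913204 0.35521165 0.052     ]]
0.9 [298.6, 105.3, 25.7, 191.6]
115 302 322
125 301 320
135 301 320
160 305 316
200 305 315
240 307 318
280 307 317
```

View pics/w17.png

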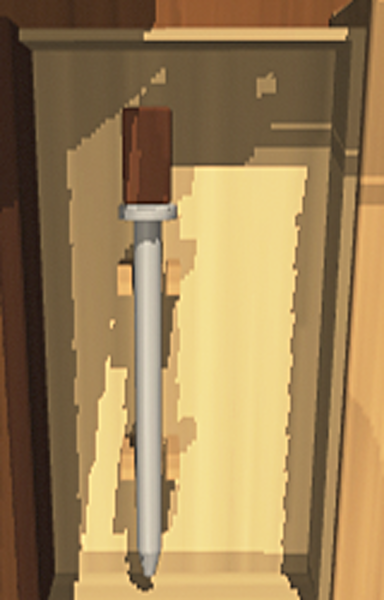

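```bash
python3 -c "
from h import *
to(.5,.371,.12,0)"; python3 -m inch '[[0.5,[4,-0.3,4],0],[0.5,[8,-0.5,8],0],[0.5,[8,-0.5,12],0],[0.5,[8,-0.5,16],0],[0.5,[8,-0.5,16],0],[0.5,[8,-0.5,16],0],[0.5,[8,-0.5,16],0],[0.5,[8,-0.5,16],0]]' 40; python3 -c "
from h import *
to(.5,.371,.04,0)
s=viewer.snapshot('wrist'); save(s,'w18')
print(proj('wrist',[[.5,.371,.052]]))
"
```

```text
shift [ 7.92 -0.57 15.99] yaw -0.2222830479417297 cur jaw -0.2 q [-0.68  0.6   0.13  1.67 -0.1   0.87 -0.51] t 20.6 F [ 0.1 -0.4  0.3] pos [0.5053 0.2917 0.2799] op 0.997
clock: 21.35
tool_pos: [0.502, 0.3731, 0.1224]
eef_rot: [0.708, 0.706, 0.002, 0.0]
contact_force: [-0.3, -0.4, -0.3]
opening: 0.497
shift [-0.24 -0.23  8.24] yaw -0.19832485772988662 cur jaw -0.2 q [-0.77  0.86  0.1   1.68 -0.14  0.6  -0.59] t 21.4 F [-0.3 -0.4 -0.3] pos [0.502  0.3731 0.1224] op 0.497
[[314.53180141 265.91216518]]
```

View pics/w18.png

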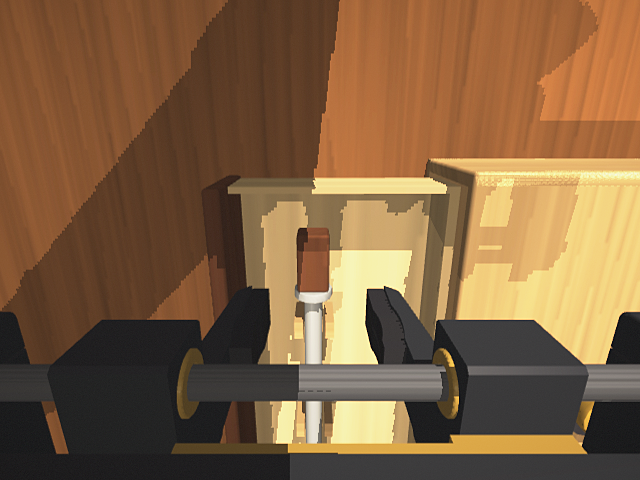

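```bash
python3 -m inch '[[0.5,[-0.2,-0.2,3],0],[0.5,[-0.2,-0.2,6],0],[0.5,[-0.2,-0.2,8.2],0],[0.5,[-0.2,-0.2,8.2],0],[0.5,[-0.2,-0.2,8.2],0],[0.5,[-0.2,-0.2,8.2],0]]' 40; python3 -c "
from h import *
to(.5,.371,.04,0)
s=viewer.snapshot('wrist'); save(s,'w19')
"
```

```text
clock: 22.0
tool_pos: [0.4995, 0.3714, 0.0397]
eef_rot: [0.708, 0.706, 0.002, 0.0]
contact_force: [-0.4, -0.1, 0.4]
opening: 0.504
shift [-0.04  0.05 -0.03] yaw -0.15421840729504765 cur jaw -0.2 q [-0.76  0.98  0.08  1.71 -0.15  0.45 -0.58] t 22.0 F [-0.4 -0.1  0.4] pos [0.4995 0.3714 0.0397] op 0.504
```

View pics/w19.png

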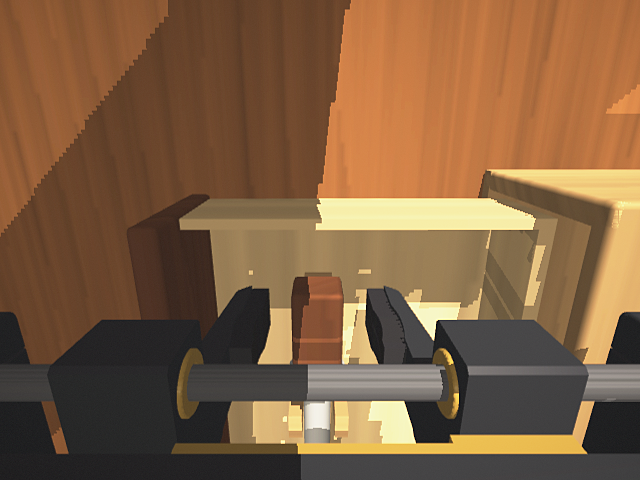

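Fingers straddle the handle (about column 318). Grip and lift.

```bash
python3 -m inch '[[1,[0,0,0],0],[1,[0,0,0],0],[1,[0,0,0],0],[1,[0,0,0],0],[1,[0,0,0],0],[1,[0,0,-1],0],[1,[0,0,-3],0],[1,[0,0,-6],0],[1,[0,0,-10],0],[1,[0,0,-12],0],[1,[0,0,-12],0],[1,[0,0,-12],0],[1,[0,0,-12],0]]' 50; python3 -c "
from h import *
p=(.6014,-.2216,-.1417)
q=pts(np.array([[0,.076+.19+.025,0]]),p)[0]
to(q[0],q[1],.16,-8.1)
s=viewer.snapshot('wrist'); save(s,'w20')
t=viewer.snapshot('top'); save(t,'t20')
t=viewer.snapshot('scene'); save(t,'s20')
"
```

```text
clock: 23.35
tool_pos: [0.4972, 0.37, 0.1563]
eef_rot: [0.708, 0.706, -0.001, -0.0]
contact_force: [-0.9, 0.1, -0.5]
opening: 0.22
shift [-30.32  14.6   -0.36] yaw 7.96390691429923 cur jaw -0.1 q [-0.78  0.81  0.11  1.67 -0.13  0.67 -0.6 ] t 23.4 F [-0.9  0.1 -0.5] pos [0.4972 0.37   0.1563] op 0.22
```

View pics/w20.png

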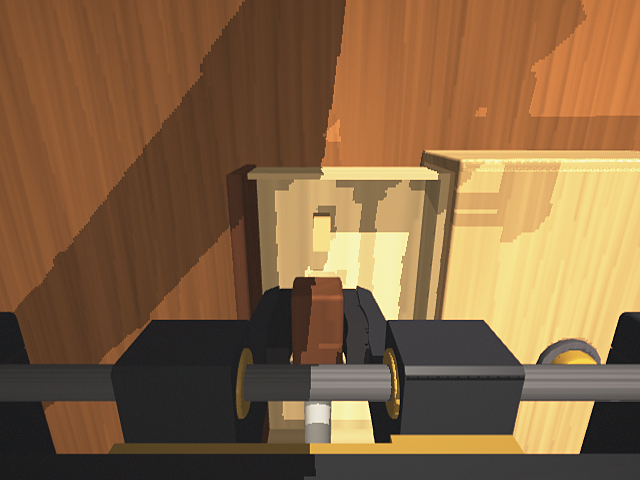

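View pics/s20.png

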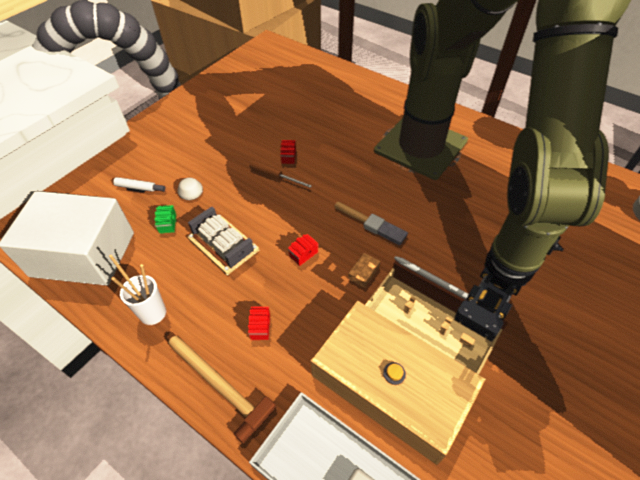

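```bash
python3 -m inch '[[1,[-3,1.5,-0.5],1],[1,[-7,3.5,-0.5],2],[1,[-11,5.5,-0.5],3],[1,[-15,7.5,-0.5],4],[1,[-19,9.5,-0.5],5],[1,[-23,11.5,-0.5],6],[1,[-27,13,-0.5],7],[1,[-30.3,14.6,-0.5],8],[1,[-30.3,14.6,-0.5],8],[1,[-30.3,14.6,-0.5],8],[1,[-30.3,14.6,-0.5],8],[1,[-30.3,14.6,-0.5],8],[1,[-30.3,14.6,-0.5],8]]'; python3 -c "
from h import *
p=(.6014,-.2216,-.1417)
q=pts(np.array([[0,.076+.19+.025,0]]),p)[0]
to(q[0],q[1],.0357,-8.1)
s=viewer.snapshot('wrist'); save(s,'w21')
t=viewer.snapshot('top'); save(t,'t21',(200,110,280,160),2.8)
t=viewer.snapshot('scene'); save(t,'s21',(150,150,300,220),2.6)
"
```

```text
clock: 24.8
tool_pos: [0.6431, 0.0689, 0.1626]
eef_rot: [0.755, 0.656, 0.0, -0.0]
contact_force: [0.0, 0.7, -1.0]
opening: 0.219
shift [-0.26 -0.02 12.69] yaw 0.0910236783293783 cur jaw -8.0 q [-0.22  0.83  0.08  1.58 -0.09  0.74 -0.24] t 24.8 F [ 0.   0.7 -1. ] pos [0.6431 0.0689 0.1626] op 0.219
```

View pics/s21.png

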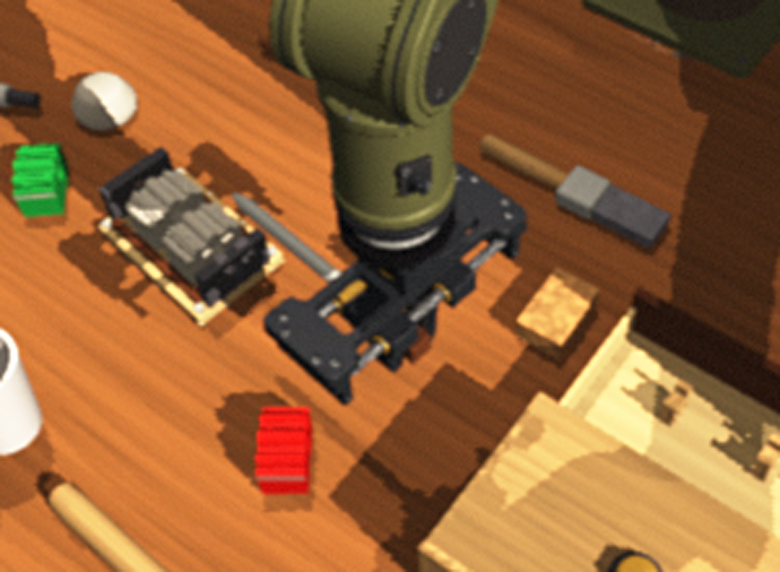

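View pics/t21.png

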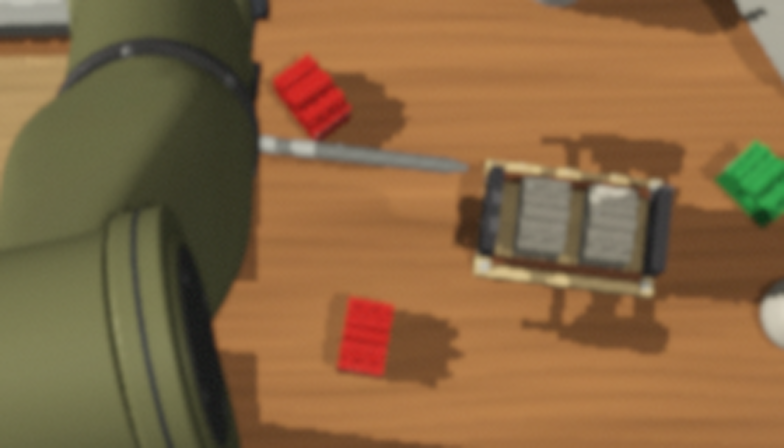

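View pics/w21.png

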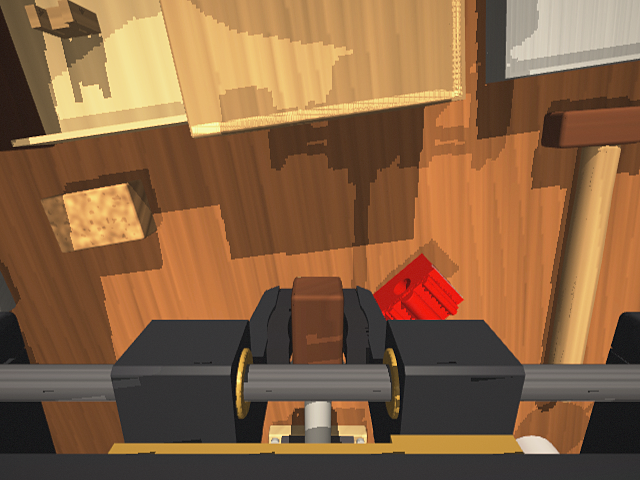

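```bash
python3 -c "
from h import *
tp=np.array([.6431,.0689,.1626])
for cam in ('top','scene'):
  for o in viewer.outline_of(cam,'pin')[:1]:
    m=o['pixels']; ys,xs=np.nonzero(m); l=cv2.fitLine(np.c_[xs,ys].astype(np.float32),cv2.DIST_L2,0,.01,.01).ravel()
    t=(xs-l[2])*l[0]+(ys-l[3])*l[1]
    e=[l[2:]+l[:2]*t.min(),l[2:]+l[:2]*t.max()]
    print(cam,o['p'],o['bbox'],np.round(e,1)); b=back(cam,e,.1649); print(b, np.arctan2(-(b[0]-b[1])[0],(b[0]-b[1])[1]))
# predicted tip
a=-.1417
for z in (.155,.165,.175):
  tip=np.array([.6431+np.sin(a)*.191,.0689-np.cos(a)*.191,z]); print(z,tip,proj('top',tip),proj('scene',tip))
"
```

```text
top 0.71 [294.2, 158.8, 71.0, 14.3] [[292.9 161. ]
 [365.  169.8]]
[[ 0.63900045  0.03273091  0.1649    ]
 [ 0.61734778 -0.1177406   0.1649    ]] -0.14291776345220383
scene 0.58 [240.3, 225.0, 76.8, 63.5] [[239.3 224.6]
 [313.9 285.4]]
[[ 0.61784965 -0.12397679  0.1649    ]
 [ 0.64638042  0.08936289  0.1649    ]] 3.0086474691015397
0.155 [ 0.61612578 -0.12018567  0.155     ] [[365.76617715 171.5061465 ]] [[241.90902187 227.90124358]]
0.165 [ 0.61612578 -0.12018567  0.165     ] [[366.21637746 170.33130042]] [[241.21202392 224.89912801]]
0.175 [ 0.61612578 -0.12018567  0.175     ] [[366.67520012 169.13395342]] [[240.50330243 221.84651674]]
```

```bash
python3 -m inch '[[1,[0,0,4],0],[1,[0,0,8],0],[1,[0,0,11],0],[1,[0,0,12.7],0],[1,[0,0,12.7],0],[1,[0,0,12.7],0],[1,[0,0,12.7],0],[1,[0,0,12.7],0]]'; python3 -c "
from h import *
p=(.6014,-.2216,-.1417)
q=pts(np.array([[0,.076+.19+.025,0]]),p)[0]
to(q[0],q[1],.0357,-8.1)
t=viewer.snapshot('top'); save(t,'t22',(280,130,180,110),4.4)
t=viewer.snapshot('scene'); save(t,'s22',(180,180,180,130),4.4)
a=-.1417
tp=r.get_state()['tool_pos']
tip=np.array([tp[0]+np.sin(a)*.191,tp[1]-np.cos(a)*.191,tp[2]+.0023]); print(tip,proj('top',tip),proj('scene',tip))
hole=pts(np.array([[0,.076,.038]]),p); print('hole',hole,proj('top',hole),proj('scene',hole))
for cam in ('top','scene'):
  for o in viewer.outline_of(cam,'pin')[:1]:
    m=o['pixels']; ys,xs=np.nonzero(m); l=cv2.fitLine(np.c_[xs,ys].astype(np.float32),cv2.DIST_L2,0,.01,.01).ravel()
    t=(xs-l[2])*l[0]+(ys-l[3])*l[1]
    e=[l[2:]+l[:2]*t.min(),l[2:]+l[:2]*t.max()]
    b=back(cam,e,.038); print(cam,np.round(e,1),b)
"
```

```text
clock: 25.85
tool_pos: [0.6448, 0.0674, 0.0374]
eef_rot: [0.756, 0.655, 0.001, 0.001]
contact_force: [0.2, -0.0, -0.6]
opening: 0.22
shift [-0.12 -0.21  0.17] yaw -0.04762304179861587 cur jaw -8.1 q [-0.21  1.01  0.06  1.62 -0.1   0.51 -0.23] t 25.9 F [ 0.2 -0.  -0.6] pos [0.6448 0.0674 0.0374] op 0.22
[ 0.61733506 -0.12173057  0.03923515] [[361.75410473 183.13783473]] [[248.35540856 259.38789622]]
hole [[ 0.6121332  -0.14636172  0.038     ]] [[372.2865421  185.23457252]] [[241.91570441 253.11868238]]
top [[291.8 174.3]
 [360.9 182.7]] [[ 0.64194746  0.0415019   0.038     ]
 [ 0.61872467 -0.11991469  0.038     ]]
scene [[247.8 260.3]
 [313.9 316.3]] [[ 0.61942901 -0.12189417  0.038     ]
 [ 0.64641218  0.08626429  0.038     ]]
```

View pics/t22.png

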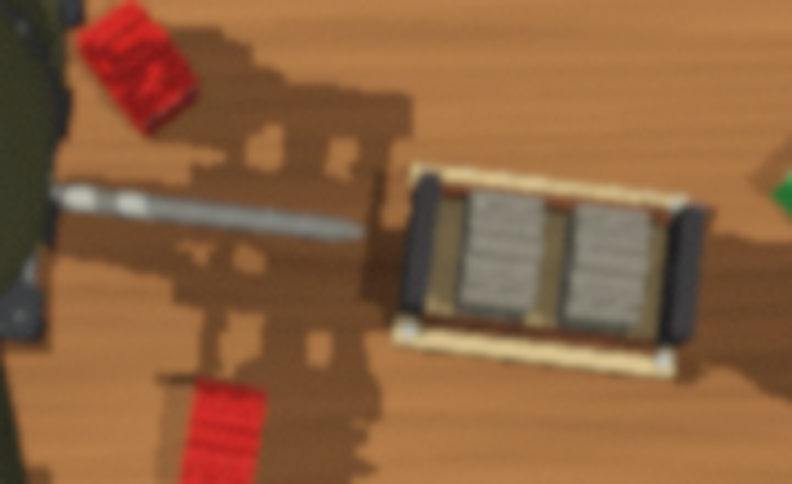

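View pics/s22.png

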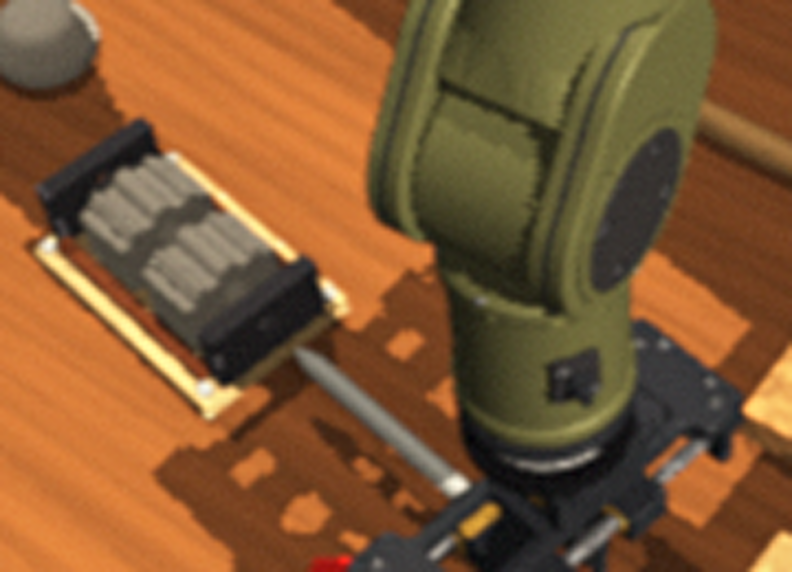

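```bash
python3 -m inch '[[1,[0,-0.2,0.1],0],[1,[0,-0.2,0.1],0],[1,[0,-0.2,0.1],0],[1,[0,-0.2,0.1],0],[1,[0,-0.2,0.1],0]]'; python3 -c "
from h import *
p=(.6014,-.2216,-.1417)
q=pts(np.array([[0,.076+.025,0]]),p)[0]
to(q[0],q[1],.0357,-8.1)
"
```

```text
clock: 26.55
tool_pos: [0.6416, 0.0675, 0.0347]
eef_rot: [0.756, 0.655, 0.0, -0.0]
contact_force: [-0.9, -0.3, -0.4]
opening: 0.222
shift [-19.09   0.11  -0.1 ] yaw -0.04591177061479357 cur jaw -8.1 q [-0.21  1.01  0.06  1.63 -0.1   0.51 -0.23] t 26.6 F [-0.9 -0.3 -0.4] pos [0.6416 0.0675 0.0347] op 0.222
```

```bash
python3 -m inch '[[1,[-0.5,0.1,-0.1],0],[1,[-1.2,0.1,-0.1],0],[1,[-1.9,0.1,-0.1],0],[1,[-2.4,0.1,-0.1],0],[1,[-2.8,0.1,-0.1],0],[1,[-3.2,0.1,-0.1],0],[1,[-3.6,0.1,-0.1],0],[1,[-3.6,0.1,-0.1],0],[1,[-3.6,0.1,-0.1],0]]'; python3 -c "
from h import *
p=(.6014,-.2216,-.1417)
q=pts(np.array([[0,.076+.025,0]]),p)[0]
to(q[0],q[1],.0357,-8.1)
t=viewer.snapshot('top'); save(t,'t23',(280,130,180,110),4.4)
t=viewer.snapshot('scene'); save(t,'s23',(180,180,180,130),4.4)
"
```

```text
clock: 27.45
tool_pos: [0.6375, 0.0319, 0.0357]
eef_rot: [0.756, 0.655, 0.0, -0.0]
contact_force: [0.0, 1.1, -0.6]
opening: 0.222
shift [-1.55e+01  1.00e-02 -0.00e+00] yaw -0.04189372939151781 cur jaw -8.1 q [-0.15  1.    0.05  1.65 -0.09  0.49 -0.18] t 27.4 F [ 0.   1.1 -0.6] pos [0.6375 0.0319 0.0357] op 0.222
```

View pics/t23.png

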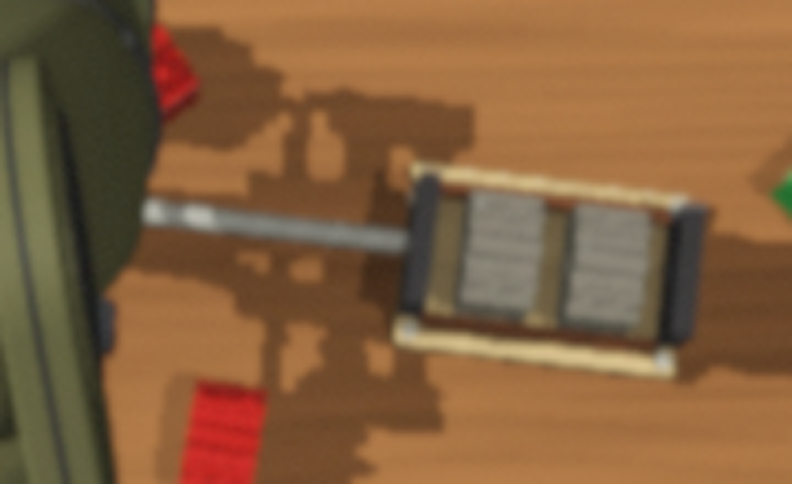

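View pics/s23.png

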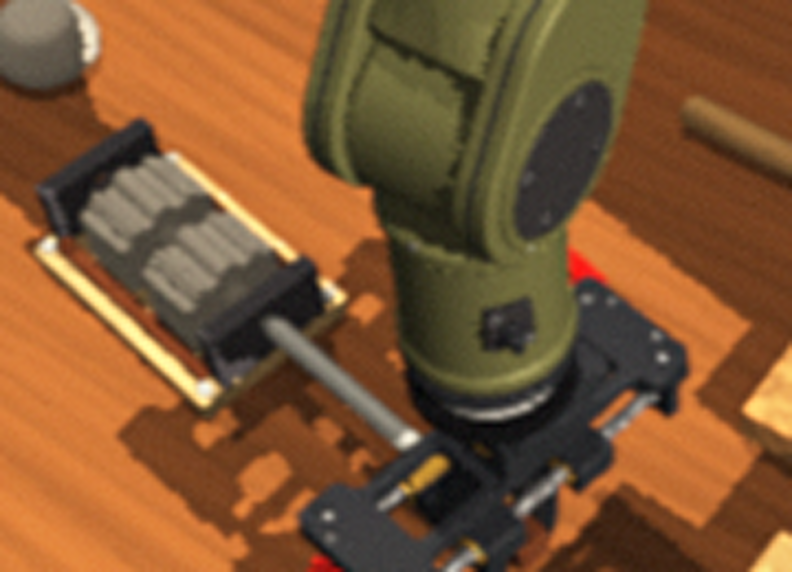

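```bash
python3 -m inch '[[1,[-0.6,0,0],0],[1,[-1.2,0,0],0],[1,[-1.8,0,0],0],[1,[-2.4,0,0],0],[1,[-3,0,0],0],[1,[-3.6,0,0],0],[1,[-4,0,0],0],[1,[-4,0,0],0],[1,[-4,0,0],0]]'; python3 -c "
from h import *
p=(.6014,-.2216,-.1417)
q=pts(np.array([[0,.076+.025,0]]),p)[0]
to(q[0],q[1],.0357,-8.1)
t=viewer.snapshot('top'); save(t,'t24',(280,130,180,110),4.4)
"
```

```text
clock: 28.45
tool_pos: [0.6318, -0.0076, 0.0357]
eef_rot: [0.756, 0.655, 0.0, -0.0]
contact_force: [0.2, -0.3, -0.4]
opening: 0.221
shift [-1.151e+01  2.000e-02 -1.000e-02] yaw -0.043194743538577995 cur jaw -8.1 q [-0.08  1.    0.04  1.67 -0.07  0.47 -0.14] t 28.4 F [ 0.2 -0.3 -0.4] pos [ 0.6318 -0.0076  0.0357] op 0.221
```

View pics/t24.png

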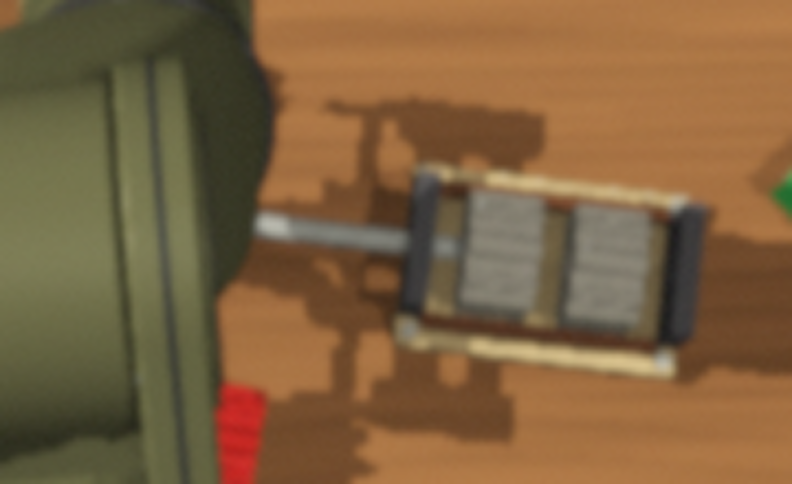

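```bash
python3 -m inch '[[1,[-0.6,0,0],0],[1,[-1.2,0,0],0],[1,[-1.8,0,0],0],[1,[-2.4,0,0],0],[1,[-3,0,0],0],[1,[-3.6,0,0],0],[1,[-4.2,0,0],0],[1,[-4.8,0,0],0],[1,[-5.4,0,0],0],[1,[-5.4,0,0],0]]'; python3 -c "
from h import *
p=(.6014,-.2216,-.1417)
q=pts(np.array([[0,.076+.025,0]]),p)[0]
to(q[0],q[1],.0357,-8.1)
t=viewer.snapshot('top'); save(t,'t25',(280,130,180,110),4.4)
"
```

```text
clock: 29.5
tool_pos: [0.6239, -0.0629, 0.0357]
eef_rot: [0.756, 0.655, -0.0, 0.0]
contact_force: [0.1, 0.4, -1.3]
opening: 0.221
shift [-5.93  0.02  0.01] yaw -0.13568099312331583 cur jaw -8.2 q [ 0.01  0.99  0.03  1.69 -0.05  0.46 -0.07] t 29.5 F [ 0.1  0.4 -1.3] pos [ 0.6239 -0.0629  0.0357] op 0.221
```

View pics/t25.png

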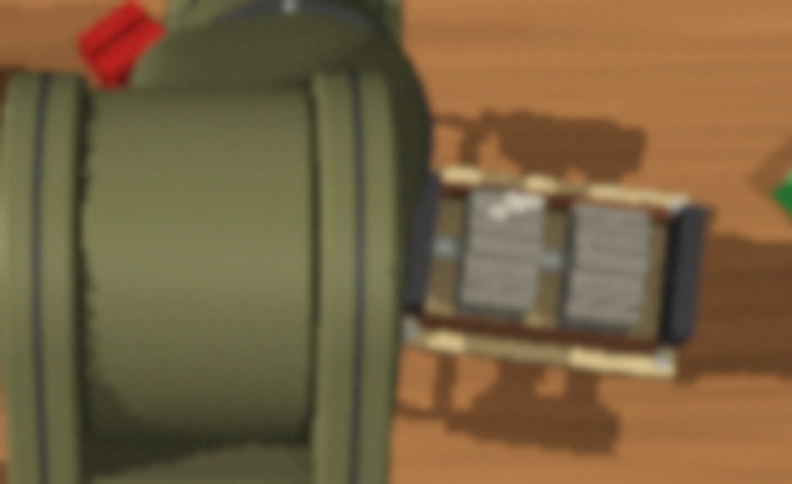

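```bash
python3 -m inch '[[1,[-0.6,0,0],0],[1,[-1.2,0,0],0],[1,[-1.8,0,0],0],[1,[-2.4,0,0],0],[1,[-3,0,0],0],[1,[-3.6,0,0],0],[1,[-4.2,0,0],0],[1,[-4.8,0,0],0],[1,[-5.2,0,0],0],[1,[-5.2,0,0],0]]'; python3 -c "
from h import *
p=(.6014,-.2216,-.1417)
q=pts(np.array([[0,.076+.025,0]]),p)[0]
to(q[0],q[1],.0357,-8.1)
t=viewer.snapshot('top'); save(t,'t26',(280,130,180,110),4.4)
"
```

```text
clock: 30.55
tool_pos: [0.6166, -0.1139, 0.0357]
eef_rot: [0.756, 0.655, -0.0, 0.0]
contact_force: [-0.7, 0.1, -1.0]
opening: 0.217
shift [-0.78  0.02 -0.  ] yaw -0.10816690113192351 cur jaw -8.2 q [ 0.1   0.99  0.01  1.69 -0.03  0.46 -0.01] t 30.6 F [-0.7  0.1 -1. ] pos [ 0.6166 -0.1139  0.0357] op 0.217
```

View pics/t26.png

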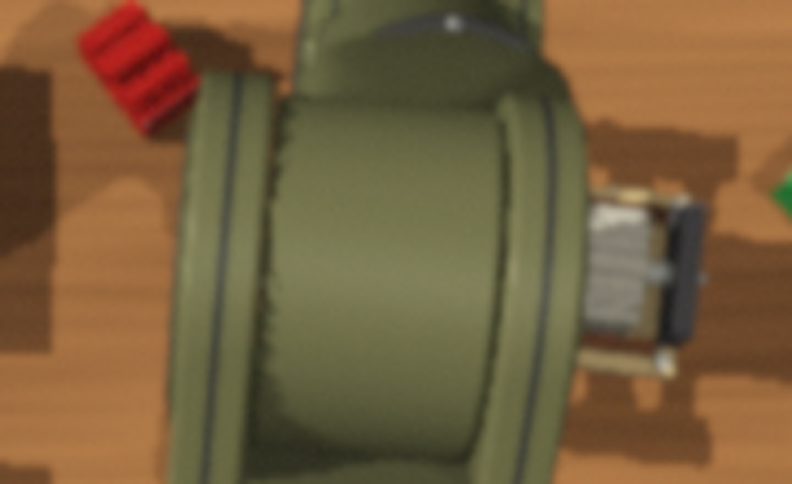

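Tip is just through the far cheek (at about 700,278 in the crop). Push home until the collar meets the cheek.

```bash
python3 -m inch '[[1,[-0.3,0,0],0],[1,[-0.5,0,0],0],[1,[-0.7,0,0],0],[1,[-0.9,0,0],0],[1,[-1.0,0,0],0],[1,[-1.0,0,0],0],[1,[-1.0,0,0],0]]'; python3 -c "
from h import *
p=(.6014,-.2216,-.1417)
q=pts(np.array([[0,.076+.025,0]]),p)[0]
to(q[0],q[1],.0357,-8.1)
"
```

```text
clock: 31.3
tool_pos: [0.6155, -0.1217, 0.0357]
eef_rot: [0.755, 0.655, 0.0, -0.0]
contact_force: [0.8, 2.9, -0.8]
opening: 0.221
shift [ 0.01  0.01 -0.  ] yaw -0.005191065215655044 cur jaw -8.1 q [ 0.12  0.99  0.01  1.69 -0.02  0.46  0.  ] t 31.3 F [ 0.8  2.9 -0.8] pos [ 0.6155 -0.1217  0.0357] op 0.221
```

```bash
python3 -m inch '[[1,[-0.2,0,0],0],[1,[-0.4,0,0],0],[1,[-0.4,0,0],0],[1,[-0.4,0,0],0],[1,[-0.4,0,0],0]]'; python3 -c "
from h import *
p=(.6014,-.2216,-.1417)
q=pts(np.array([[0,.076+.025,0]]),p)[0]
to(q[0],q[1],.0357,-8.1)
s=viewer.snapshot('wrist'); save(s,'w27')
"
```

```text
clock: 31.8
tool_pos: [0.6155, -0.1218, 0.0356]
eef_rot: [0.755, 0.656, 0.002, -0.002]
contact_force: [1.4, 8.5, -0.4]
opening: 0.22
shift [ 0.02  0.02 -0.01] yaw 0.12779858230062757 cur jaw -8.0 q [ 0.12  0.99  0.01  1.69 -0.02  0.47  0.01] t 31.8 F [ 1.4  8.5 -0.4] pos [ 0.6155 -0.1218  0.0356] op 0.22
```

View pics/w27.png

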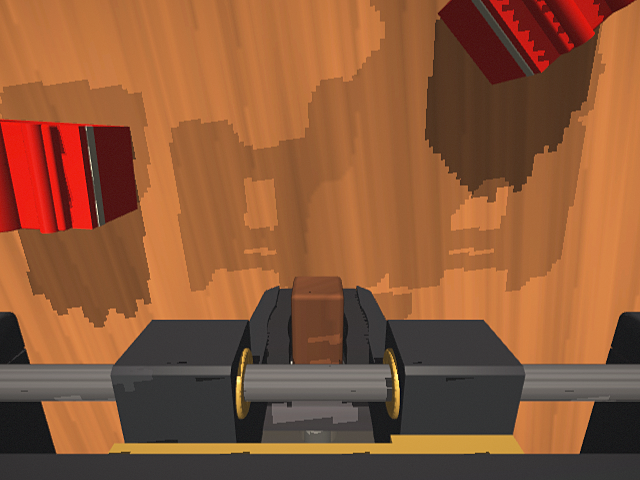

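```bash
python3 -m inch '[[1,[0.35,0,0],0],[1,[0.35,0,0.15],0],[1,[0.35,0,0.15],0],[0.6,[0.35,0,0.15],0],[0.6,[0.35,0,0.15],0],[0.6,[0.35,0,0.15],0],[0.6,[0.35,0,0.15],0],[0.6,[0.35,0,0.15],0],[0.6,[0.35,0,-3],0],[0.6,[0.35,0,-8],0],[0.6,[5,0,-13],0],[0.6,[10,0,-15],0],[0.6,[10,0,-15],0],[0.6,[10,0,-15],0],[0.6,[10,0,-15],0],[0.6,[10,0,-15],0]]'; python3 -c "
from h import *
to(.39,.288,.15,0)
s=viewer.snapshot('wrist'); save(s,'w28')
t=viewer.snapshot('top'); save(t,'t28',(280,130,180,110),4.4)
s=viewer.snapshot('scene'); save(s,'s28',(160,170,180,130),4.4)
"
```

```text
clock: 33.45
tool_pos: [0.628, -0.0302, 0.1847]
eef_rot: [0.756, 0.654, -0.001, 0.0]
contact_force: [0.6, -0.5, 0.5]
opening: 0.398
shift [ 28.06 -28.14   3.47] yaw -8.301356966633762 cur jaw -8.3 q [-0.05  0.77  0.05  1.62 -0.05  0.75 -0.13] t 33.5 F [ 0.6 -0.5  0.5] pos [ 0.628  -0.0302  0.1847] op 0.398
```

View pics/w28.png

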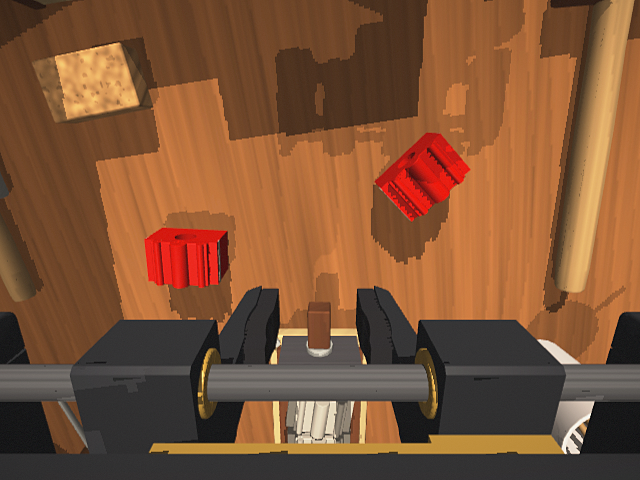

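View pics/s28.png

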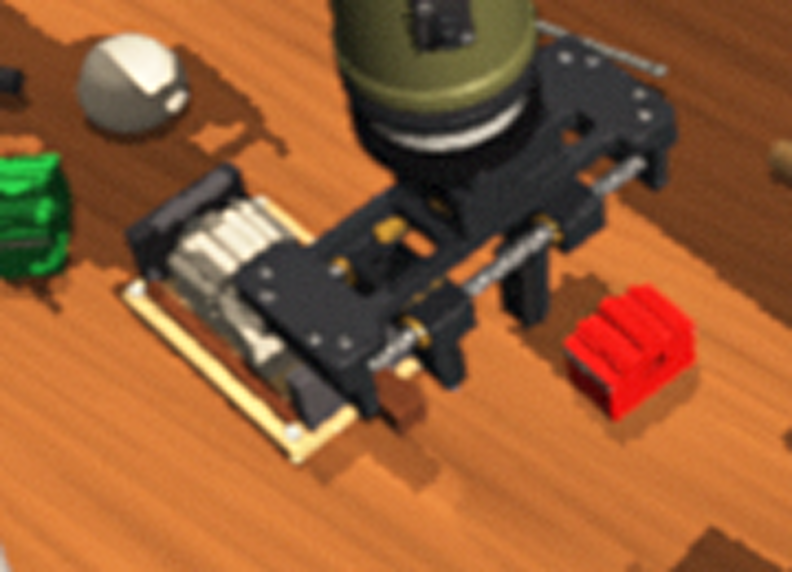

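```bash
python3 -m inch '[[1,[3,-3,0],-8],[1,[6,-6,0],-16],[1,[9,-9,0],-24],[1,[12,-12,0],-32],[1,[15,-15,0],-40],[1,[18,-18,0],-48],[1,[21,-21,0],-56],[1,[24,-24,0],-64],[1,[27,-27,0],-72],[1,[28,-28.5,0],-80],[1,[28,-28.5,0],-88],[1,[28,-28.5,0],-96],[1,[28,-28.5,0],-98],[1,[28,-28.5,0],-98],[1,[28,-28.5,0],-98],[1,[28,-28.5,0],-98]]'; python3 -c "
from h import *
to(.395,.288,.058,90)
s=viewer.snapshot('wrist'); save(s,'w29')
t=viewer.snapshot('top'); save(t,'t29')
for c in ('wrist','scene','top'):
  if c=='scene': viewer.snapshot('scene')
  for o in viewer.outline_of(c,'drawer_front')[:2]: print(c,o['p'],o['bbox'])
"
```

```text
clock: 35.2
tool_pos: [0.3867, 0.2897, 0.1857]
eef_rot: [0.002, 1.0, -0.0, 0.0]
contact_force: [0.8, -0.3, -0.2]
opening: 0.004
shift [-0.83 -0.16 12.77] yaw -0.2595087334657791 cur jaw 89.7 q [-0.52  0.63 -0.34  2.05  0.41  0.53  0.41] t 35.2 F [ 0.8 -0.3 -0.2] pos [0.3867 0.2897 0.1857] op 0.004
wrist 0.92 [154.0, 273.2, 328.1, 160.2]
scene 0.87 [365.5, 261.6, 141.7, 109.4]
top 0.95 [127.2, 200.0, 118.4, 66.3]
top 0.41 [352.6, 181.8, 86.5, 14.1]
```

View pics/w29.png

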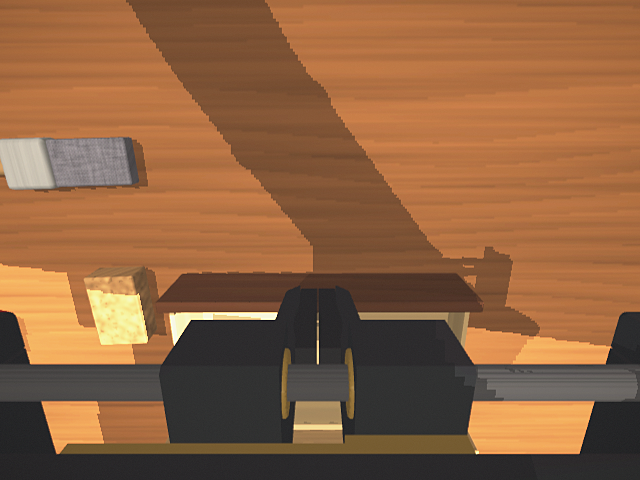

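View pics/t29.png

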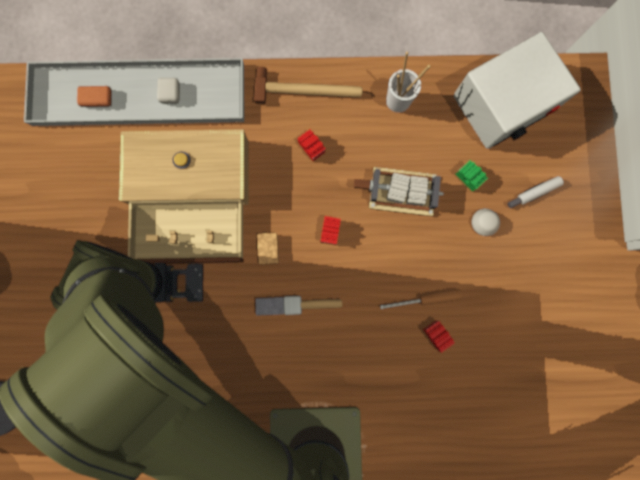

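```bash
python3 -c "
from h import *
print(back('wrist',[[180,274],[460,274]],.070)); to(.395,.288,.058,90)"
```

```text
[[0.41380363 0.18669818 0.07      ]
 [0.41443311 0.39797906 0.07      ]]
shift [-0.85 -0.19 12.77] yaw -0.156706478834991 cur jaw 89.8 q [-0.52  0.63 -0.34  2.05  0.41  0.53  0.41] t 35.5 F [-0.2 -0.1  0.1] pos [0.3865 0.2899 0.1857] op 0.006
```

```bash
python3 -m inch '[[1,[0,-0.2,4],0],[1,[0,-0.2,8],0],[1,[0,-0.2,11],0],[1,[0,-0.2,12.8],0],[1,[0,-0.2,12.8],0],[1,[0,-0.2,12.8],0],[1,[0,-0.2,12.8],0]]'; python3 -c "
from h import *
print(back('wrist',[[180,274],[460,274]],.015))
to(.571,.288,.058,90)
s=viewer.snapshot('scene'); save(s,'s30',(330,180,220,200),2.8)
"
```

```text
clock: 36.2
tool_pos: [0.387, 0.2884, 0.0587]
eef_rot: [0.001, 1.0, 0.001, 0.001]
contact_force: [-0.1, 0.6, -0.9]
opening: 0.006
[[0.38339595 0.21541576 0.015     ]
 [0.38394235 0.36525995 0.015     ]]
shift [-1.84e+01  1.00e-02  1.00e-01] yaw -0.15851976241509647 cur jaw 89.8 q [-0.66  0.86 -0.13  2.12  0.56  0.18  0.28] t 36.2 F [-0.1  0.6 -0.9] pos [0.387  0.2884 0.0587] op 0.006
```

View pics/s30.png

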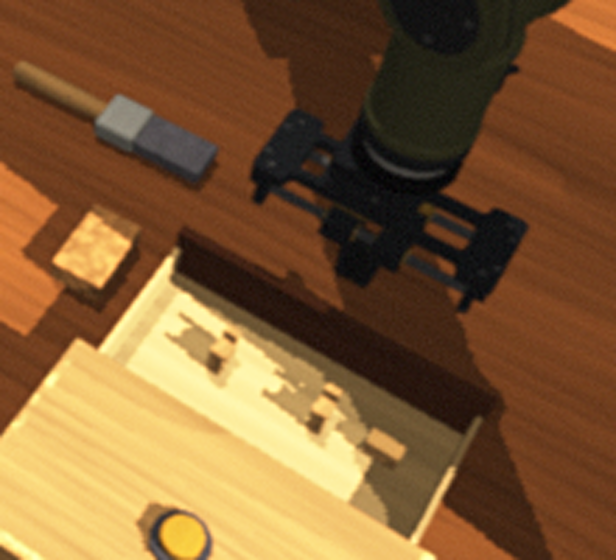

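```bash
python3 -m inch '[[1,[-1.5,0,0],0],[1,[-3,0,0],0],[1,[-4.2,0,0],0],[1,[-5.2,0,0],0],[1,[-6.2,0,0],0],[1,[-7.2,0,0],0],[1,[-8.2,0,0],0],[1,[-9.2,0,0],0],[1,[-10.2,0,0],0],[1,[-11.2,0,0],0],[1,[-12.2,0,0],0],[1,[-13.2,0,0],0],[1,[-14.2,0,0],0],[1,[-15.2,0,0],0],[1,[-16.2,0,0],0],[1,[-16.2,0,0],0],[1,[-16.2,0,0],0]]'; python3 -c "
from h import *
to(.575,.288,.058,90)
s=viewer.snapshot('scene'); save(s,'s31',(330,180,220,200),2.8)
"
```

```text
clock: 37.95
tool_pos: [0.5485, 0.2873, 0.0575]
eef_rot: [0.001, 1.0, -0.0, -0.0]
contact_force: [-4.1, 1.5, 2.3]
opening: 0.008
shift [-2.64  0.08 -0.05] yaw -0.1686542110450091 cur jaw 89.8 q [-0.38  0.96 -0.33  1.7   0.52  0.57  0.55] t 38.0 F [-4.1  1.5  2.3] pos [0.5485 0.2873 0.0575] op 0.008
```

View pics/s31.png

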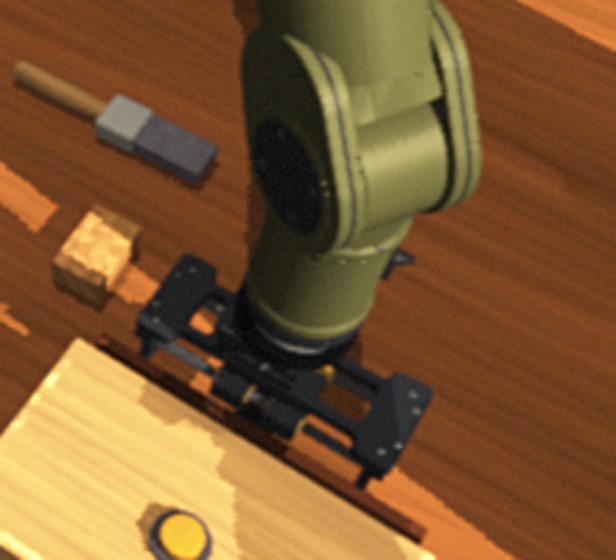

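```bash
python3 -m inch '[[1,[-0.6,0,0],0],[1,[-1.2,0,0],0],[1,[-1.8,0,0],0],[1,[-2.2,0,0],0],[1,[-2.5,0,0],0],[1,[-2.5,0,0],0],[1,[-2.5,0,0],0]]'; python3 -c "
from h import *
to(.575,.288,.058,90)"
```

```text
clock: 38.7
tool_pos: [0.569, 0.2873, 0.0573]
eef_rot: [0.0, 1.0, -0.001, -0.004]
contact_force: [-12.7, -0.4, 6.8]
opening: 0.006
shift [-0.6   0.07 -0.08] yaw -0.04001435173977086 cur jaw 90.0 q [-0.35  0.99 -0.35  1.63  0.51  0.62  0.59] t 38.7 F [-12.7  -0.4   6.8] pos [0.569  0.2873 0.0573] op 0.006
```

```bash
python3 -m inch '[[1,[-0.4,0,0],0],[1,[-0.6,0,0],0],[1,[-0.6,0,0],0],[1,[-0.6,0,0],0]]'; python3 -m inch '[[1,[1,0,0],0],[1,[3,0,0],0],[1,[6,0,-2],0],[1,[9,0,-6],0],[1,[10,0,-10],0],[1,[10,0,-13],0],[1,[10,0,-13],0],[1,[10,0,-13],0]]'; python3 -c "
from h import *
to(.575,.288,.058,90)
s=viewer.snapshot('scene'); save(s,'s32')
s=viewer.snapshot('top'); save(s,'t32')
s=viewer.snapshot('wrist'); save(s,'w32')
"
```

```text
clock: 39.1
tool_pos: [0.569, 0.2872, 0.0572]
eef_rot: [-0.001, 1.0, -0.003, -0.009]
contact_force: [-23.9, -2.4, 16.3]
opening: 0.004
clock: 39.9
tool_pos: [0.481, 0.2874, 0.1882]
eef_rot: [0.002, 1.0, 0.0, 0.002]
contact_force: [-0.5, 0.2, -0.3]
opening: -0.001
shift [-9.36  0.09 13.05] yaw -0.21640723635260883 cur jaw 89.8 q [-0.38  0.71 -0.41  1.82  0.43  0.69  0.54] t 39.9 F [-0.5  0.2 -0.3] pos [0.481  0.2874 0.1882] op -0.001
```

View pics/s32.png

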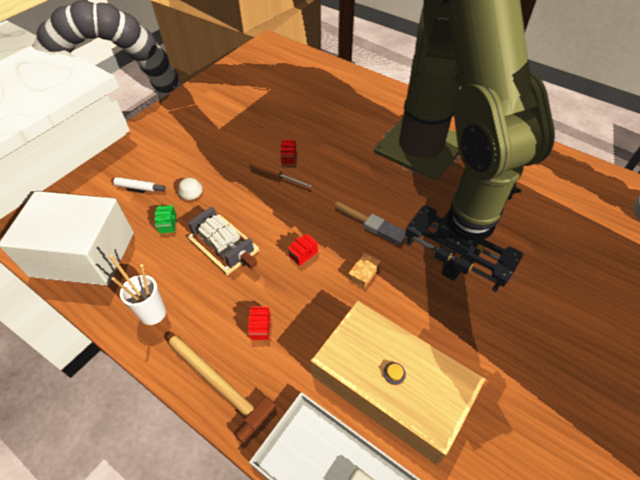

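View pics/t32.png

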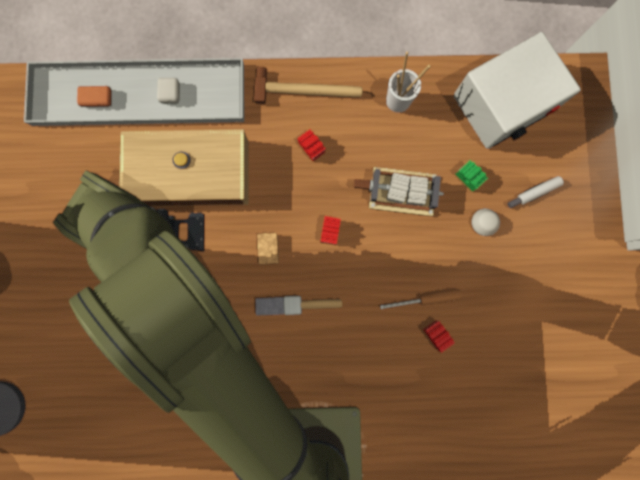

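```bash
python3 -c "
from h import *
s=viewer.snapshot('top'); save(s,'t33',(345,150,110,80),7)
for c in ('top',):
  for o in viewer.outline_of(c,'seg_a')+viewer.outline_of(c,'pin')[:1]:
    ys,xs=np.nonzero(o['pixels']); print(o['p'],o['bbox'],back(c,[xs.mean(),ys.mean()],.04))
s=viewer.snapshot('scene'); save(s,'s33',(170,190,110,90),7)
p=(.6014,-.2216,-.1417)
print('pin tip/end px',proj('top',pts(np.array([[0,-.09,.038],[0,.12,.038]]),p)),proj('scene',pts(np.array([[0,-.09,.038],[0,.12,.038]]),p)))
"
```

```text
0.78 [423.2, 321.7, 31.1, 31.2] [[ 0.26322456 -0.28428295  0.04      ]]
0.73 [321.5, 217.9, 17.9, 29.9] [[ 0.50656086 -0.04517864  0.04      ]]
0.67 [386.6, 175.9, 22.1, 26.8] [[ 0.60304171 -0.20399421  0.04      ]]
0.62 [294.6, 130.1, 32.3, 33.0] [[ 0.7089487 -0.0059621  0.04     ]]
0.58 [453.9, 162.7, 33.9, 28.7] [[ 0.62951897 -0.37946825  0.04      ]]
0.25 [474.2, 204.4, 23.2, 30.9] [[ 0.51938421 -0.40485365  0.04      ]]
0.61 [353.5, 180.0, 87.5, 15.5] [[ 0.60959467 -0.15990079  0.04      ]]
pin tip/end px [[442.80463959 193.73548056]
 [353.62091665 182.98444424]] [[198.59404351 215.46583987]
 [254.38832671 263.95921051]]
```

View pics/t33.png

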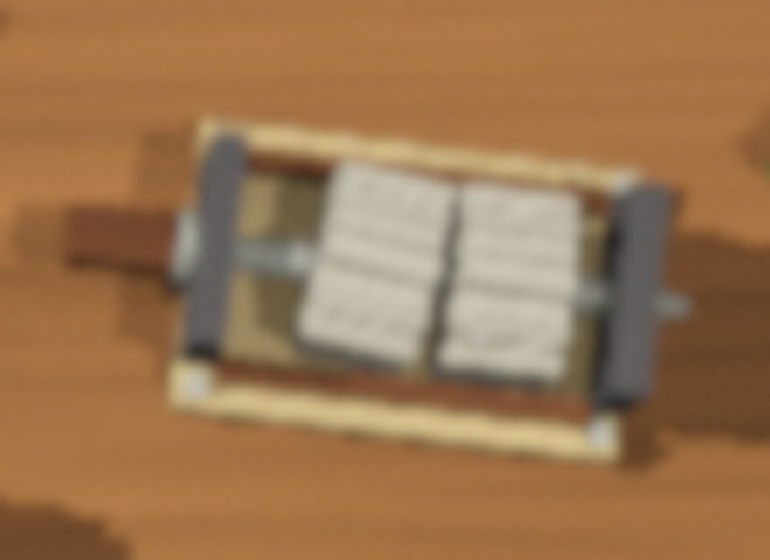

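View pics/s33.png

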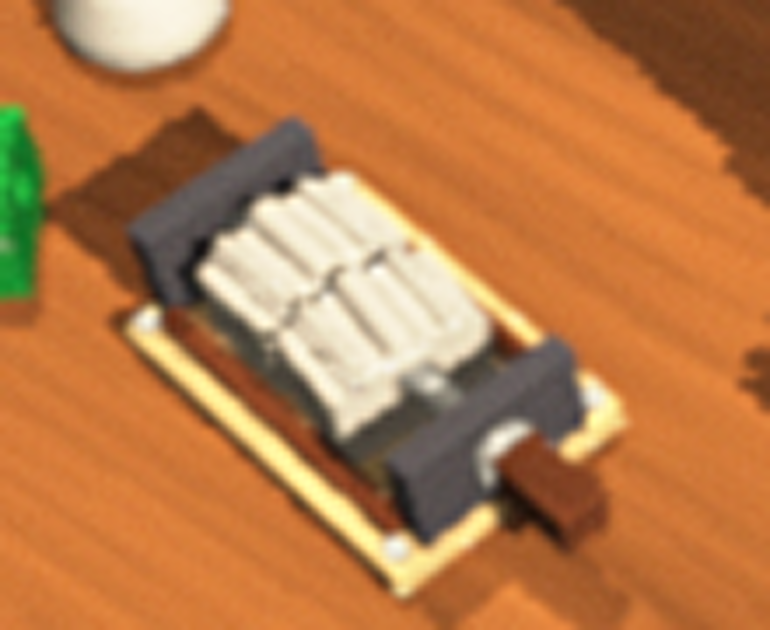

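```bash
python3 -c "
from h import *
to(.605,-.20,.19,-8.1)"
```

```text
shift [-12.69 -48.71  -0.3 ] yaw -82.0428465555847 cur jaw 89.9 q [-0.38  0.72 -0.41  1.82  0.42  0.69  0.54] t 40.2 F [0.5 0.9 0.2] pos [0.4793 0.2874 0.1868] op 0.005
```

```bash
python3 -m inch '[[0,[-1,-4,0],8],[0,[-2,-8,0],16],[0,[-3,-12,0],24],[0,[-4,-16,0],32],[0,[-5,-20,0],40],[0,[-6,-24,0],48],[0,[-7,-28,0],56],[0,[-8,-32,0],64],[0,[-9.5,-36,0],72],[0,[-11,-40,0],80],[0,[-12,-44,0],88],[0,[-12.7,-48.7,0],96],[0,[-12.7,-48.7,0],98],[0,[-12.7,-48.7,0],98],[0,[-12.7,-48.7,0],98],[0,[-12.7,-48.7,0],98],[0,[-12.7,-48.7,0],98]]'; python3 -c "
from h import *
to(.605,-.20,.19,-8.1)
s=viewer.snapshot('wrist'); save(s,'w34',(200,100,240,180),3.3)
kp=P('wrist')
for o in viewer.outline_of('wrist','seg_a'):
    ys,xs=np.nonzero(o['pixels']); b=back('wrist',[xs.mean(),ys.mean()],.034)[0]
    g=fit(SEG,[(kp,o['pixels'])],[b[0],b[1],-.14],z0=.014)
    q=pts(np.array([g[0]-[.6014,-.2216,0]])*[1,1,0],(0,0,.1417))[0]
    print(round(o['p'],2),o['bbox'],np.round(g[0],4),round(g[1],3),'in cradle',q[:2],g[0][2]+.1417)
"
```

```text
clock: 41.95
tool_pos: [0.6054, -0.198, 0.1877]
eef_rot: [0.755, 0.656, 0.0, -0.0]
contact_force: [-0.2, 0.8, -0.7]
opening: 1.002
shift [-0.21 -0.01 -0.23] yaw 0.11880368982063771 cur jaw -8.0 q [ 0.25  0.78 -0.02  1.59  0.02  0.77  0.09] t 42.0 F [-0.2  0.8 -0.7] pos [ 0.6054 -0.198   0.1877] op 1.002
0.96 [337.2, 350.4, 64.8, 81.7] [ 0.6328 -0.3725  0.909 ] 0.648 in cradle [ 0.0524386  -0.14496269] 1.0506959486462177
0.8 [278.1, 262.6, 75.5, 55.9] [ 0.5963 -0.2495 -0.1687] 0.214 in cradle [-0.00110689 -0.02835919] -0.026982047401439946
0.64 [278.4, 204.0, 80.1, 64.4] [ 0.6039 -0.2058 -0.2677] 0.069 in cradle [0.00019358 0.0159963 ] -0.12596814443003812
0.57 [110.7, 1.1, 102.8, 78.0] [ 0.5147 -0.049  -0.2417] 0.077 in cradle [-0.11021176  0.15867373] -0.10000421330468617
```

View pics/w34.png

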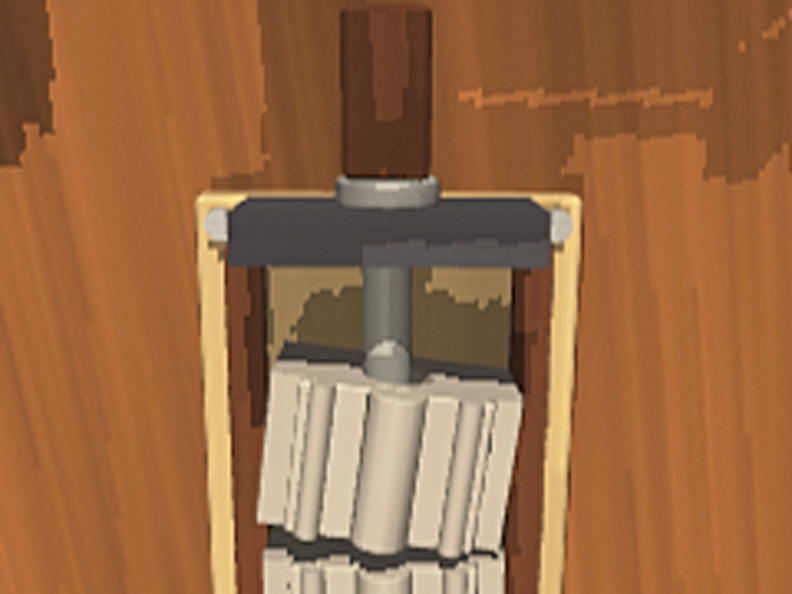

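```bash
python3 -c "
from h import *
print('handle end/collar', [pts((back('wrist',[[317.6,103]],.047)-[.6014,-.2216,0]),(0,0,.1417)), pts((back('wrist',[[317.6,153]],.047)-[.6014,-.2216,0]),(0,0,.1417))])
q=pts(np.array([[0.0004,.016,0]]),(.6014,-.2216,-.1417))[0]
to(q[0],q[1],.042,-8.1)"
```

```text
handle end/collar [array([[0.00052895, 0.11813786, 0.047     ]]), array([[0.00057846, 0.08319175, 0.047     ]])]
shift [-0.73 -0.03 14.58] yaw 0.05529611815506996 cur jaw -8.0 q [ 0.25  0.78 -0.02  1.59  0.02  0.77  0.09] t 42.0 F [-0.5 -0.6 -0.3] pos [ 0.6054 -0.1987  0.1878] op 1.0
```

```bash
python3 -m inch '[[0,[-0.7,0,4],0],[0,[-0.7,0,8],0],[0,[-0.7,0,11],0],[0,[-0.7,0,11],0],[0,[-0.7,0,11],0],[0,[-0.7,0,11],0]]' 8; python3 -c "
from h import *
q=pts(np.array([[0.0004,.016,0]]),(.6014,-.2216,-.1417))[0]
to(q[0],q[1],.042,-8.1)"
```

```text
clock: 42.65
tool_pos: [0.6057, -0.2069, 0.0797]
eef_rot: [0.755, 0.655, 0.001, 0.001]
contact_force: [-1.1, 0.1, 0.1]
opening: 1.0
shift [ 0.08 -0.19  3.77] yaw -0.03507887660779829 cur jaw -8.1 q [ 0.27  0.93 -0.02  1.64  0.03  0.56  0.09] t 42.6 F [-1.1  0.1  0.1] pos [ 0.6057 -0.2069  0.0797] op 1.0
```

```bash
python3 -m inch '[[0,[0.1,-0.2,1.5],0],[0,[0.1,-0.2,3],0],[0,[0.1,-0.2,3.8],0],[0,[0.1,-0.2,3.8],0],[0,[0.1,-0.2,3.8],0],[1,[0.1,-0.2,3.8],0],[1,[0.1,-0.2,3.8],0],[1,[0.1,-0.2,3.8],0],[1,[0.1,-0.2,3.8],0],[1,[0.1,-0.2,3.8],0]]' 8; python3 -c "
from h import *
q=pts(np.array([[0.0004,.016,0]]),(.6014,-.2216,-.1417))[0]
to(q[0],q[1],.042,-8.1)
s=viewer.snapshot('wrist'); save(s,'w35')"
```

```text
clock: 43.65
tool_pos: [0.6039, -0.2052, 0.0402]
eef_rot: [0.755, 0.655, 0.001, 0.001]
contact_force: [3.2, 0.2, 1.3]
opening: 0.705
shift [-0.06  0.02 -0.18] yaw -0.024513910056754185 cur jaw -8.1 q [ 0.27  0.99 -0.02  1.65  0.03  0.49  0.09] t 43.6 F [3.2 0.2 1.3] pos [ 0.6039 -0.2052  0.0402] op 0.705
```

View pics/w35.png

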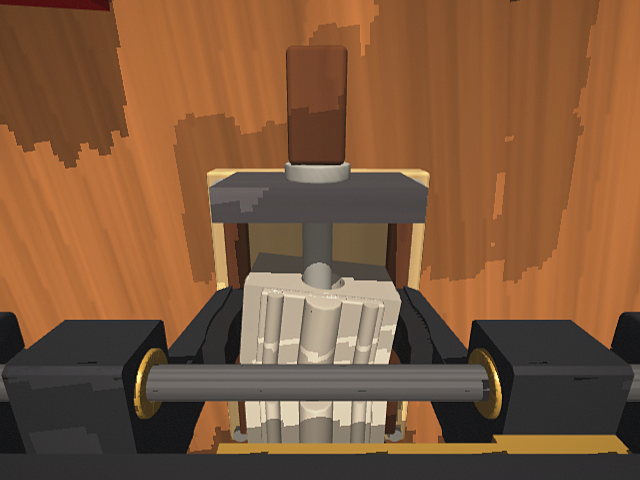

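```bash
python3 -m inch '[[1,[0,0,0],0],[1,[0,0,0],0],[1,[0,0,0],0],[1,[0,0,0],0],[1,[0,0,0],0]]' 20; python3 -c "
from h import *
to(.6039,-.2052,.042,-8.1)
s=viewer.snapshot('wrist'); save(s,'w36')"
```

```text
clock: 44.2
tool_pos: [0.6038, -0.2052, 0.0402]
eef_rot: [0.755, 0.655, 0.001, 0.001]
contact_force: [5.6, 0.0, 1.5]
opening: 0.699
shift [ 0.    0.01 -0.18] yaw -0.02626569709880755 cur jaw -8.1 q [ 0.27  0.99 -0.02  1.65  0.03  0.49  0.09] t 44.2 F [5.6 0.  1.5] pos [ 0.6038 -0.2052  0.0402] op 0.699
```

View pics/w36.png

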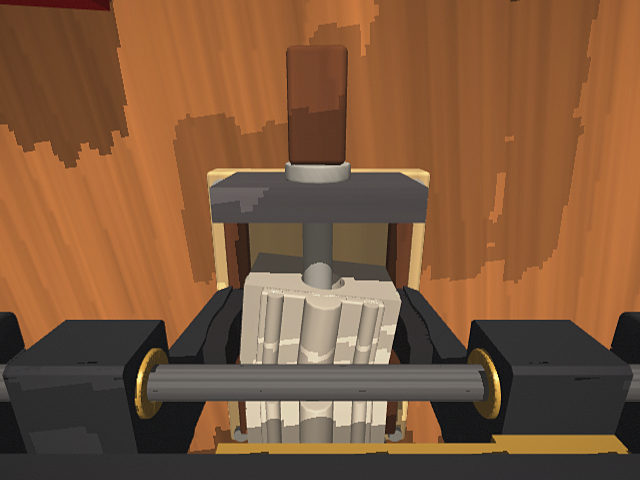

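```bash
python3 -m inch '[[0,[0,0,0],0],[0,[0,0,0],0],[0,[0,0,0],0],[0,[0,0,0],0],[0,[0,0,0],0],[0,[0,0,-4],0],[0,[0,0,-8],0],[0,[0,0,-12],0],[0,[0,0,-15],0],[0,[-1,0,-15],0],[0,[-1,0,-15],0],[0,[-1,0,-15],0],[0,[-1,0,-15],0]]'; python3 -c "
from h import *
to(.605,-.20,.19,-8.1)
s=viewer.snapshot('wrist'); save(s,'w37',(200,100,240,180),3.3)
kp=P('wrist')
for o in viewer.outline_of('wrist','seg_a'):
    ys,xs=np.nonzero(o['pixels']); b=back('wrist',[xs.mean(),ys.mean()],.034)[0]
    g=fit(SEG,[(kp,o['pixels'])],[b[0],b[1],-.14],z0=.014)
    q=pts(np.array([g[0]-[.6014,-.2216,0]])*[1,1,0],(0,0,.1417))[0]
    print(round(o['p'],2),o['bbox'],np.round(g[0],4),round(g[1],3),'in cradle',q[:2],g[0][2]+.1417)
"
```

```text
clock: 45.55
tool_pos: [0.6, -0.2146, 0.1879]
eef_rot: [0.755, 0.655, -0.001, -0.002]
contact_force: [0.3, -0.3, -0.4]
opening: 0.997
shift [ 1.51  0.29 -0.21] yaw -0.03241283211653467 cur jaw -8.1 q [ 0.28  0.78 -0.02  1.59  0.02  0.78  0.11] t 45.5 F [ 0.3 -0.3 -0.4] pos [ 0.6    -0.2146  0.1879] op 0.997
0.93 [350.1, 339.1, 55.2, 77.6] [ 0.6356 -0.3735  1.4681] 0.665 in cradle [ 0.05534085 -0.14559126] 1.6098065873819394
0.92 [283.0, 239.7, 74.5, 58.5] [ 0.5968 -0.2503 -0.148 ] 0.16 in cradle [-0.00053128 -0.02907311] -0.006306087677798833
0.79 [112.8, 0.2, 100.8, 54.4] [ 0.5137 -0.0473 -0.1961] 0.049 in cradle [-0.11147743  0.16017373] -0.05444352352946957
0.62 [2.0, 298.7, 20.1, 22.0] [ 0.2611 -0.2557  0.3893] 0.5 in cradle [-0.33209484 -0.08184462] 0.5310278855410192
0.58 [280.4, 184.1, 81.7, 63.7] [ 0.604  -0.2052 -0.2607] 0.057 in cradle [0.00024244 0.0166277 ] -0.11896473374050304
```

View pics/w37.png

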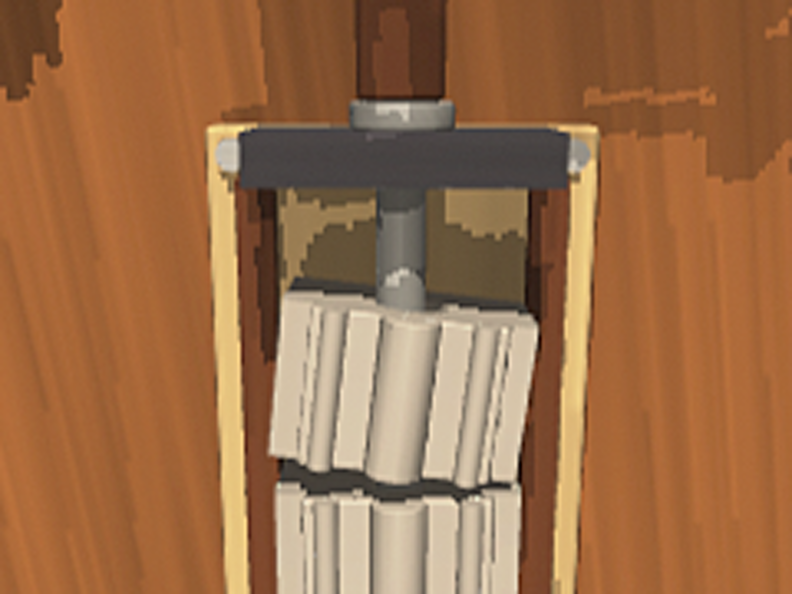

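```bash
python3 -c "
from h import *
to(.604,-.2054,.042,-14.9)"; python3 -m inch '[[0,[1,0.2,4],6.8],[0,[1,0.2,8],6.8],[0,[1,0.2,11],6.8],[0,[1,0.2,11],6.8],[0,[1,0.2,11],6.8],[0,[1,0.2,11],6.8],[0,[1,0.2,11],6.8]]' 15; python3 -c "
from h import *
to(.604,-.2054,.042,-14.9)"
```

```text
shift [ 0.95  0.26 14.63] yaw 6.7825996960424675 cur jaw -8.1 q [ 0.28  0.78 -0.02  1.59  0.02  0.78  0.11] t 45.6 F [-0.1 -0.2  0.3] pos [ 0.6004 -0.2146  0.1883] op 0.996
clock: 46.35
tool_pos: [0.6057, -0.2061, 0.0816]
eef_rot: [0.793, 0.609, 0.001, 0.001]
contact_force: [-0.6, 0.1, -0.4]
opening: 1.001
shift [ 0.02 -0.19  3.96] yaw -0.05328429873186735 cur jaw -15.0 q [ 0.25  0.93  0.01  1.64 -0.01  0.57  0.01] t 46.4 F [-0.6  0.1 -0.4] pos [ 0.6057 -0.2061  0.0816] op 1.001
```

```bash
python3 -m inch '[[0,[0,-0.2,1.5],0],[0,[0,-0.2,3],0],[0,[0,-0.2,3.9],0],[0,[0,-0.2,3.9],0],[0,[0,-0.2,3.9],0],[1,[0,-0.2,3.9],0],[1,[0,-0.2,3.9],0],[1,[0,-0.2,3.9],0],[1,[0,-0.2,3.9],0],[1,[0,-0.2,3.9],0],[1,[0,-0.2,3.9],0]]' 20; python3 -c "
from h import *
to(.604,-.2054,.042,-8.1)
print(r.get_state()['moment'])
s=viewer.snapshot('wrist'); save(s,'w38')"
```

```text
clock: 47.45
tool_pos: [0.6039, -0.2053, 0.0412]
eef_rot: [0.793, 0.609, 0.001, 0.001]
contact_force: [4.4, -0.7, 0.9]
opening: 0.68
shift [-0.01  0.02 -0.08] yaw -6.832414175147349 cur jaw -14.9 q [ 0.25  0.99  0.01  1.66 -0.01  0.49  0.  ] t 47.5 F [ 4.4 -0.7  0.9] pos [ 0.6039 -0.2053  0.0412] op 0.68
[-0.19629969 -0.5238978  -0.02875637]
```

View pics/w38.png

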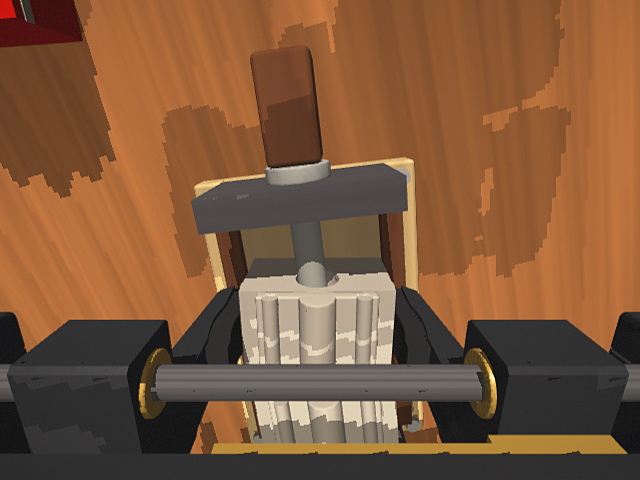

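```bash
python3 -m inch '[[1,[0,0,0],-2],[1,[0,0,0],-4],[1,[0,0,0],-6],[1,[0,0,0],-6.8],[1,[0,0,0],-6.8],[1,[0,0,0],-6.8]]'; python3 -c "
from h import *
to(.604,-.2054,.042,-8.1)
print(r.get_state()['moment'])"
```

```text
clock: 48.1
tool_pos: [0.6025, -0.204, 0.0411]
eef_rot: [0.755, 0.656, 0.0, -0.001]
contact_force: [2.2, 2.3, 6.4]
opening: 0.683
shift [-0.12  0.17 -0.09] yaw 0.08773920028366433 cur jaw -8.0 q [ 0.27  0.99 -0.02  1.66  0.04  0.5   0.08] t 48.1 F [2.2 2.3 6.4] pos [ 0.6025 -0.204   0.0411] op 0.683
[ 0.42722301 -0.16509887 -0.06259576]
```

Straightened smoothly. Release, rise and recheck.

```bash
python3 -m inch '[[0,[0,0,0],0],[0,[0,0,0],0],[0,[0,0,0],0],[0,[0,0,0],0],[0,[0,0,0],0],[0,[0,0,-4],0],[0,[0,0,-8],0],[0,[0,0,-12],0],[0,[0,0,-15],0],[0,[-2,0,-17],0],[0,[-2,0,-17],0],[0,[-2,0,-17],0],[0,[-2,0,-17],0]]'; python3 -c "
from h import *
to(.605,-.20,.19,-8.1)
s=viewer.snapshot('wrist'); save(s,'w39',(200,60,240,180),3.3)
kp=P('wrist')
for o in viewer.outline_of('wrist','seg_a'):
    ys,xs=np.nonzero(o['pixels']); b=back('wrist',[xs.mean(),ys.mean()],.034)[0]
    if abs(b[0]-.6)>.05 or b[1]>-.1 or b[1]<-.3: continue
    g=fit(SEG,[(kp,o['pixels'])],[b[0],b[1],-.14],z0=.014)
    q=pts(np.array([g[0]-[.6014,-.2216,0]])*[1,1,0],(0,0,.1417))[0]
    print(round(o['p'],2),o['bbox'],np.round(g[0],4),round(g[1],3),'in cradle',q[:2],g[0][2]+.1417)
"
```

```text
clock: 49.4
tool_pos: [0.5989, -0.2234, 0.209]
eef_rot: [0.755, 0.655, -0.0, -0.002]
contact_force: [0.3, -0.3, -0.8]
opening: 1.0
shift [2.4  0.29 1.9 ] yaw 0.008997407632392651 cur jaw -8.1 q [ 0.3   0.76 -0.03  1.57  0.03  0.82  0.12] t 49.4 F [ 0.3 -0.3 -0.8] pos [ 0.5989 -0.2234  0.209 ] op 1.0
0.82 [285.6, 225.5, 67.1, 54.6] [ 0.5967 -0.2495 -0.144 ] 0.124 in cradle [-0.00071246 -0.02827562] -0.00233898113096237
0.62 [283.1, 173.5, 70.9, 53.9] [ 0.6024 -0.2034 -0.1404] 0.047 in cradle [-0.00156826  0.01813309] 0.0013209241894686086
```

View pics/w39.png

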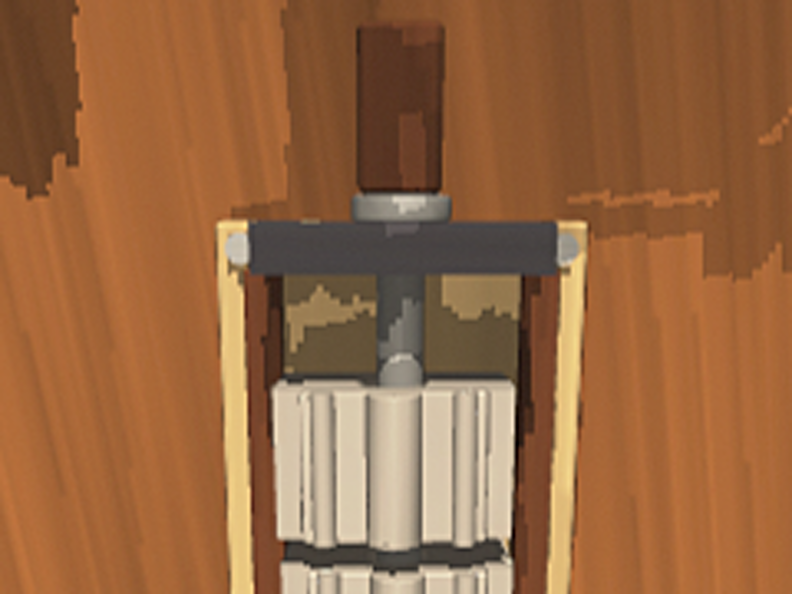

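```bash
python3 -c "
from h import *
f=lambda u:pts((back('wrist',[u],.047)-[.6014,-.2216,0]),(0,0,.1417))
print(f([321.2,67.6]))
t=viewer.snapshot('top'); save(t,'t40')
for n in ('drawer_front','cork_block','offcut'):
  print(n,[(o['p'],o['bbox']) for o in viewer.outline_of('top',n)[:1]])
"
```

```text
[[7.70586701e-06 1.19002652e-01 4.70000000e-02]]
drawer_front [(0.69, [130.0, 199.3, 112.9, 9.2])]
cork_block [(0.6, [259.8, 232.0, 19.4, 36.6])]
offcut [(0.54, [114.3, 130.9, 133.4, 77.0])]
```

View pics/t40.png

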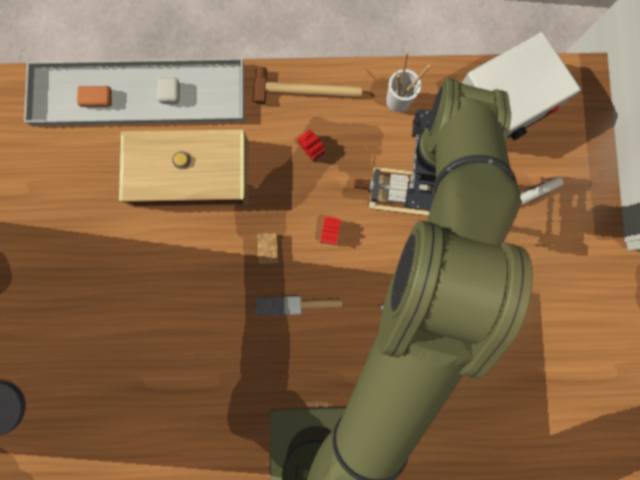

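```bash
python3 -c "
from h import *
print(r.finish_job())"
```

```text
the job is handed in; nothing more can be done
None
```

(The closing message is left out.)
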